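# Pack the packers, shut the case and bolt its strap down

## Robot

A 6-joint arm with a two-finger parallel gripper is mounted at the origin on a cart in front of the work surface, level with it; the furniture and walls round the work are solid. World frame = base frame: x ahead of the robot, y to its left, z up, the work surface at z = 0. Lengths are in m, angles in rad, forces in N, time in s.
With the tool pointing down it reaches from about 0.375 to 0.9 m from the base axis. Payload 3.1 kg.
Tool frame: the origin (TCP) lies at the centre of the arm's flange, where the gripper is bolted on; the fingertips stand 173 mm ahead of it and the grasp point (between the pads) lies 155 mm ahead of it; z points along the fingers, y is the line along which they close (so a half turn about z gives the same grasp; the last joint's range is limited). The gripper opens to 85 mm and grips with 20 to 120 N. Pads are 22 mm wide; open, the fingers measure 114 mm over their backs; the gripper's body (76 mm by 85 mm) begins 54 mm behind the grasp point. The pads swing forward as they close: fully open they stand 13 mm farther back than shut.
Start: joints at [-1.514, 0.527, 1.433, -0, 1.181, -0.178], TCP at [0.145, -0.608, 0.405] pointing down, gripper open.
Joint ranges: [-3.08, 3.08], [-0.75, 2.2], [0.22, 2.44], [-1.43, 4.57], [0, 2.65], [-2.85, 2.85]. Speed limits (rad/s): [2.79, 2.79, 3.14, 3.14, 3.14, 3.14].

## Interface

Orientations are given as a unit quaternion [x, y, z, w].
In Python, from station import * gives the robot as it stands.
- The arm moves only by the shell command python3 -m jog 'ROWS' [OPENING] [FORCE]. ROWS is a JSON object of lists of equal length, an entry for each row: "linear": the shift along the world's x, y, z in mm, a list of three; "turn": the turn about the world's z in units of 5 degrees (1.0 is 5 degrees). A call has 1 to 12 rows; each row shifts and turns the commanded pose from where the row before left it; what a row does not reach is not made up. A row lasts 1/8 s, in which the tool goes at most 62.5 mm and 10.7 degrees, less where a joint would pass 70% of its speed; a pose out of reach is approached as far as the arm can. A call is refused whole if a number of a shift passes 62.5 or a number of a turn 1, either way. A call with a gripper value outside its range is refused whole. OPENING is the opening, from 0 (shut) to 1 (fully open), set as the call begins (- or left out, the last holds). The fingers move at their own pace and stop on an object; FORCE is the grip in N (left out, the last holds). Time passes only in rows, so rows that do not move let the fingers close. It gives the time, the measured TCP pose, the force, the opening and the grip force at its end, in the units of the state.
- sense(): the state, without advancing time (a new reading comes with each control period).
- snapshot(name): name is "scene" or "side" or "wrist"; returns the picture (480x640x3 uint8, red, green, blue); there is no depth.
- get_calibration(name): a dict with "fx", "fy", "cx", "cy" (pixels), "world_to_cam" (4x4, takes a point from world to camera coordinates). Camera axes: x right, y down, z forward; pixel columns grow to the right and rows downward; lengths in m; the calibration is good to about 2 mm. A picture is of the moment at which its call begins: read the wrist's pose just before it. get_calibration takes no time and is no camera call; for the wrist camera it gives the pose at the moment of the call.
- sign_off(): hands the job in; it is judged then, once.
The state is a dict: "t": time; "q": joint angles; "qd": joint speeds; "tau": joint torques, N m; "tcp_pos": TCP position; "tool_rot": TCP orientation; "force": force on the tool from outside, world axes, zero at the start; "ft_torque": the same for the moment, N m; "finger_gap": opening from 0.0 (shut) to 1.0 (fully open); "gripper_force": force on a finger pad.
Only numpy, scipy, OpenCV 4.12 (cv2) and the standard library are available. Lean on these libraries where they do the work, as an engineer would, in place of code of your own. Each camera call takes 0.05 s, during which the arm holds its last target. There are 200 camera calls.

## Task

Put all the hardwood packers that lie on the bench into the open wooden case, so that none stands above the rim, and then close its lid. Lay the aluminium strap flat across the gap from the lid to the block on the case's front with its two holes over theirs, and only once they line up put a brass thumbscrew down through each pair of holes until its head sits on the strap. Leave the tape measure, the sanding block and the carpenter's pencil where they are.

Things in the scene. Friction and masses are not known exactly. Their poses are not given: they have to be found in the camera images.
- case: wooden case fixed to the bench, outside 166 x 310 x 75 mm (z: rim), walls and floor 8 mm, inside 150 x 294 mm, 67 deep. Origin: centre of its underside; x from the front (nearer the robot) to the hinge side, y along its length, z up. A fixed dark block 45 x 70 x 87 mm stands 3 mm before the middle of its front, centre at x = -0.1085, top level with the shut lid's top
- case_floor (a point): centre of the case's inner floor, 8 mm above the bench; axes as the case
- lid (a joint): angle of the lid, a 12 mm thick wooden board 166 x 310 mm hinged along the rim at the case's far side: 0 shut, about 1.57 upright; it starts open at 1.45 to 1.65 (stop at 1.75). The hinge is stiff: the lid stays at any angle and takes 1 to 4 N at its free edge to move
- lid_axis (a point): middle of the hinge line: on the rim's height (75 mm above the bench) at the case's outer far edge, x = 0.083 in the case's frame; it does not move; axes as the case
- lid_edge (a point): middle of the lid's free edge, on its outer face (the face that is on top when shut), 166 mm from the hinge; moves with the lid
- lid_hole (a point): centre of the mouth of the hole in the lid, on its outer face, 121.5 mm from the hinge line, 44.5 mm from the free edge; hole diameter 12 mm, goes through the 12 mm lid. With the lid shut z points up and the mouth is 87 mm above the bench, 70 mm behind (+x of the case) the block's hole
- block_hole (a point): centre of the mouth of the hole in the dark block on the case's front, on its top, 87 mm above the bench; diameter 12 mm, 35 mm deep; axes as the case
- strap: flat aluminium bar 110 x 44 x 8 mm (x, y, z) with a 12 mm hole through it near each end, 70 mm apart; 0.1 kg. Origin: centre of its underside; x along its length. Both faces and both ends are alike. Starts flat on the bench, right of the case
- strap_hole_a (a point): centre of one strap hole, on the underside, at x = -0.035 of the strap
- strap_hole_b (a point): centre of the other strap hole, on the underside, at x = +0.035 of the strap
- stand: wooden stand 45 x 105 x 45 mm (x, y, z), fixed to the bench right of the case, with two 12 mm holes 55 mm apart along its y that hold the thumbscrews. Origin: centre of its underside
- screw_a: brass thumbscrew: knurled round head, diameter 22, height 20 mm, above a plain round shank of diameter 8 and 32 mm long (last 5 tapered); it is pushed straight down, not turned. Origin: on the axis at the underside of the head; z points up through the head. 45 g. Starts upright in one of the stand's two holes, its head resting on the stand
- screw_b: brass thumbscrew: knurled round head, diameter 22, height 20 mm, above a plain round shank of diameter 8 and 32 mm long (last 5 tapered); it is pushed straight down, not turned. Origin: on the axis at the underside of the head; z points up through the head. 45 g. Starts upright in one of the stand's two holes, its head resting on the stand
- packer_a: a hardwood packer, a plain rectangular block 50 x 85 x 40 mm (x, y, z), 0.13 kg. Origin: centre of its 50 x 85 underside, z up, y along the 85 mm. Starts flat on the bench, left of the case. Two or all three of the packers are there
- packer_b: a hardwood packer, a plain rectangular block 50 x 85 x 40 mm (x, y, z), 0.13 kg. Origin: centre of its 50 x 85 underside, z up, y along the 85 mm. Starts flat on the bench, left of the case. Two or all three of the packers are there
- packer_c: a hardwood packer, a plain rectangular block 50 x 85 x 40 mm (x, y, z), 0.13 kg. Origin: centre of its 50 x 85 underside, z up, y along the 85 mm. Starts flat on the bench, left of the case. Two or all three of the packers are there
- tape_measure: tape measure, 38 x 86 x 70 mm, a bystander left of the case. Origin under its centre
- sanding_block: sanding block with an abrasive sole, 64 x 110 x 35 mm, a bystander at the front right; not a packer. Origin under its centre
- carpenter_pencil: red carpenter's pencil, 156 mm long, a bystander behind the packers. Origin under its centre
Things that resemble listed ones, but are neither listed nor needed, are in the scene too. Leave any red look-alike of the packer_b alone.

How it is judged:
On the way, in this order (a step that is already met when the one before it is completed fails the run):
1. all packers that are there lie inside the case, below its rim, with the lid still open (x of packer_a in the frame of case_floor between -0.075 and 0.075 m and y of packer_a in the frame of case_floor between -0.147 and 0.147 m and z of packer_a in the frame of case_floor between -0.005 and 0.06 m and x of packer_b in the frame of case_floor between -0.075 and 0.075 m and y of packer_b in the frame of case_floor between -0.147 and 0.147 m and z of packer_b in the frame of case_floor between -0.005 and 0.06 m and x of packer_c in the frame of case_floor between -0.075 and 0.075 m and y of packer_c in the frame of case_floor between -0.147 and 0.147 m and z of packer_c in the frame of case_floor between -0.005 and 0.06 m and value of joint lid above 0.8 rad), for 0.2 s.
2. the lid is shut, over the packers (x of packer_a in the frame of case_floor between -0.075 and 0.075 m and y of packer_a in the frame of case_floor between -0.147 and 0.147 m and z of packer_a in the frame of case_floor between -0.005 and 0.06 m and x of packer_b in the frame of case_floor between -0.075 and 0.075 m and y of packer_b in the frame of case_floor between -0.147 and 0.147 m and z of packer_b in the frame of case_floor between -0.005 and 0.06 m and x of packer_c in the frame of case_floor between -0.075 and 0.075 m and y of packer_c in the frame of case_floor between -0.147 and 0.147 m and z of packer_c in the frame of case_floor between -0.005 and 0.06 m and value of joint lid below 0.03 rad), for 0.2 s.
3. the strap lies flat on lid and block, both pairs of holes in line, before any screw is put in (((horizontal distance between strap_hole_a and block_hole below 0.0045 m and horizontal distance between strap_hole_b and lid_hole below 0.0045 m) or (horizontal distance between strap_hole_b and block_hole below 0.0045 m and horizontal distance between strap_hole_a and lid_hole below 0.0045 m)) and z of strap in the frame of block_hole between -0.003 and 0.012 m and angle between the z axis of strap and the z axis of case, either way round below 0.08 rad and value of joint lid below 0.03 rad and not ((horizontal distance between screw_a and block_hole below 0.0045 m and z of screw_a in the frame of block_hole between 0.005 and 0.0115 m and angle between screw_a's own z axis and vertical below 0.12 rad) or (horizontal distance between screw_a and lid_hole below 0.0045 m and z of screw_a in the frame of lid_hole between 0.005 and 0.0115 m and angle between screw_a's own z axis and vertical below 0.12 rad) or (horizontal distance between screw_b and block_hole below 0.0045 m and z of screw_b in the frame of block_hole between 0.005 and 0.0115 m and angle between screw_b's own z axis and vertical below 0.12 rad) or (horizontal distance between screw_b and lid_hole below 0.0045 m and z of screw_b in the frame of lid_hole between 0.005 and 0.0115 m and angle between screw_b's own z axis and vertical below 0.12 rad))), for 0.2 s.
4. a thumbscrew is through the strap and each of the holes below (((horizontal distance between screw_a and block_hole below 0.0045 m and z of screw_a in the frame of block_hole between 0.005 and 0.0115 m and angle between each of screw_a, screw_b's own z axis and vertical below 0.12 rad and horizontal distance between screw_b and lid_hole below 0.0045 m and z of screw_b in the frame of lid_hole between 0.005 and 0.0115 m) or (horizontal distance between screw_b and block_hole below 0.0045 m and z of screw_b in the frame of block_hole between 0.005 and 0.0115 m and angle between each of screw_b, screw_a's own z axis and vertical below 0.12 rad and horizontal distance between screw_a and lid_hole below 0.0045 m and z of screw_a in the frame of lid_hole between 0.005 and 0.0115 m)) and ((horizontal distance between strap_hole_a and block_hole below 0.006 m and horizontal distance between strap_hole_b and lid_hole below 0.006 m) or (horizontal distance between strap_hole_b and block_hole below 0.006 m and horizontal distance between strap_hole_a and lid_hole below 0.006 m)) and z of strap in the frame of block_hole between -0.003 and 0.012 m and angle between the z axis of strap and the z axis of case, either way round below 0.08 rad and value of joint lid below 0.03 rad), for 0.2 s.
At the end, for the whole second after the job is handed in: Packers inside the case, lid shut (below 0.03 rad), strap flat on lid and block with both pairs of holes within 6 mm, an upright thumbscrew (within 0.12 rad) through each pair, within 4.5 mm of the hole, head on the strap (underside 5 to 11.5 mm above lid or block); all at rest (all of step 4 and x of packer_a in the frame of case_floor between -0.075 and 0.075 m and y of packer_a in the frame of case_floor between -0.147 and 0.147 m and z of packer_a in the frame of case_floor between -0.005 and 0.06 m and x of packer_b in the frame of case_floor between -0.075 and 0.075 m and y of packer_b in the frame of case_floor between -0.147 and 0.147 m and z of packer_b in the frame of case_floor between -0.005 and 0.06 m and x of packer_c in the frame of case_floor between -0.075 and 0.075 m and y of packer_c in the frame of case_floor between -0.147 and 0.147 m and z of packer_c in the frame of case_floor between -0.005 and 0.06 m and linear speed of each of strap, screw_a, screw_b below 0.03 m/s); the robot touches nothing.
It fails at once if tape measure moved more than 5 cm (distance of tape_measure from where it was at the start of the episode above 0.05 m).
It fails at once if sanding block moved more than 5 cm (distance of sanding_block from where it was at the start of the episode above 0.05 m).
It fails at once if carpenter pencil moved more than 5 cm (distance of carpenter_pencil from where it was at the start of the episode above 0.05 m).
Of packer_a, packer_b, packer_c only 2 to 3 are there at a start; the rules pass over those that are not, and their reading is None.
At some moment in a run one of packer_a, packer_b, packer_c, strap may be knocked a few centimetres aside while the robot is not near it.
It also fails if it takes over 210 s, if anything falls off the work surface, if the arm or the gripper's body presses on something with over 40 N, if the wrist force passes 120 N, or if a joint passes its speed limit or range.

## Working session

There is one attempt and no reset: what is moved stays moved. The work goes in short steps, Python scripts to look and compute and a shell command to move; the robot and the scene stay as the last step left them, time stands still between calls to the robot, and variables do not carry over. Pictures are saved under pics/ and viewed, at most 14 in all, crops included, and the job is handed in when it is done.

```bash
mkdir -p pics; ls
cat > h.py <<'E'
from station import *
import numpy as np, cv2
def save(im,n): cv2.imwrite(f'pics/{n}.png',cv2.cvtColor(im,cv2.COLOR_RGB2BGR))
def ray(c,u,v,z):
    M=np.array(c['world_to_cam']);R=M[:3,:3];t=M[:3,3];o=-R.T@t
    d=R.T@np.array([(u-c['cx'])/c['fx'],(v-c['cy'])/c['fy'],1]);return o+d*(z-o[2])/d[2]
def proj(c,p):
    M=np.array(c['world_to_cam']);q=M[:3,:3]@np.array(p)+M[:3,3];return np.array([c['fx']*q[0]/q[2]+c['cx'],c['fy']*q[1]/q[2]+c['cy']])
E
python3 - <<'E'
from h import *
for n in ['scene','side','wrist']:
    c=get_calibration(n); im=snapshot(n); save(im,n+'0'); np.savez(f'{n}0.npz',im=im,**{k:np.array(v) for k,v in c.items()})
    M=np.array(c['world_to_cam']);print(n,c['fx'],-M[:3,:3].T@M[:3,3],M[2,:3])
a=cv2.imread('pics/scene0.png')
print(sense())
E
```

```text
pics
scene 499.666342028781 [-0.40148648  0.66273455  0.58281859] [ 0.74991848 -0.52671222 -0.40024555]
side 445.0849537548507 [ 0.43348585 -0.97292545  0.64147712] [ 0.09677703  0.86056991 -0.50005363]
wrist 380.86620065561436 [ 0.21505518 -0.59006596  0.37362137] [-0.27312165 -0.06423951 -0.9598322 ]
{'t': 0.15, 'q': array([-1.51448483e+00,  5.28282574e-01,  1.43357492e+00, -2.10088304e-05,
        1.18141189e+00, -1.78500649e-01]), 'qd': array([ 0.00013703, -0.00471798, -0.00178069, -0.00166497, -0.00013905,
        0.00124471]), 'tau': array([ 3.05204521e-04, -4.42743480e+01, -1.78275239e+01, -1.94009708e-04,
        5.59621389e-03,  8.61729088e-07]), 'tcp_pos': array([ 0.14542437, -0.60759065,  0.4039503 ]), 'tool_rot': array([ 9.93115003e-01,  1.17140461e-01,  4.14910280e-05, -8.37393105e-04]), 'force': array([ 0.59230987, -0.28330029, -0.21235849]), 'ft_torque': array([ 0.01362057, -0.02410376,  0.02909374]), 'gripper_force': 0.0, 'finger_gap': 0.9998833948424253}
```

View pics/scene0.png

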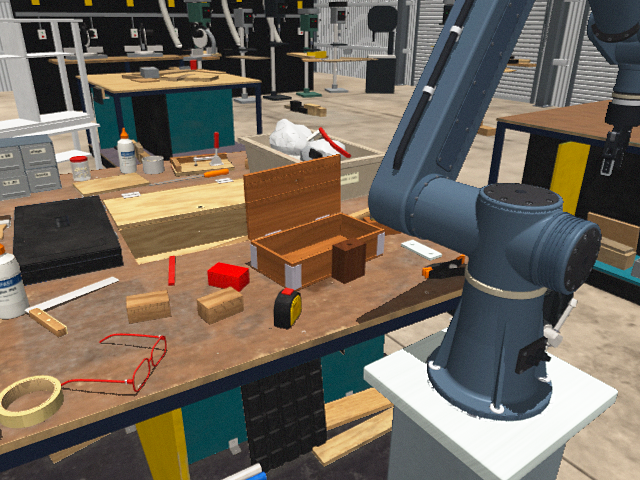

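View pics/side0.png

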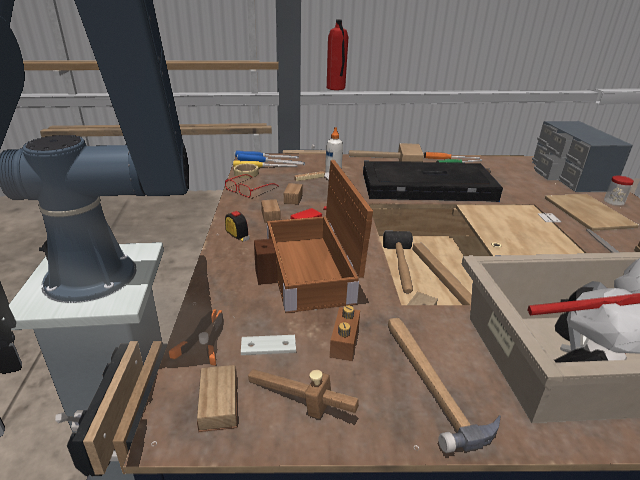

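The scene view shows wooden packers at (148,307) and (220,305), with a red look-alike at (228,276) that I'll leave alone. The tape is at (288,308), the pencil at (172,270), and the case with its open lid at (315,250). In the side view the strap is at (268,344), the stand with two screws at (345,330), and the sanding block at (217,397). Another wooden tool lies near (315,390). Next is an enlarged crop to confirm the packers.

Run:
```python
import cv2
a=cv2.imread('pics/scene0.png')[140:340,115:395]; b=cv2.imread('pics/side0.png')[170:370,190:390]
cv2.imwrite('pics/c1.png',cv2.resize(a,None,fx=2.85,fy=2.85,interpolation=3))
cv2.imwrite('pics/c2.png',cv2.resize(b,None,fx=3,fy=3,interpolation=3))
```

```text
(no output)
```

View pics/c1.png

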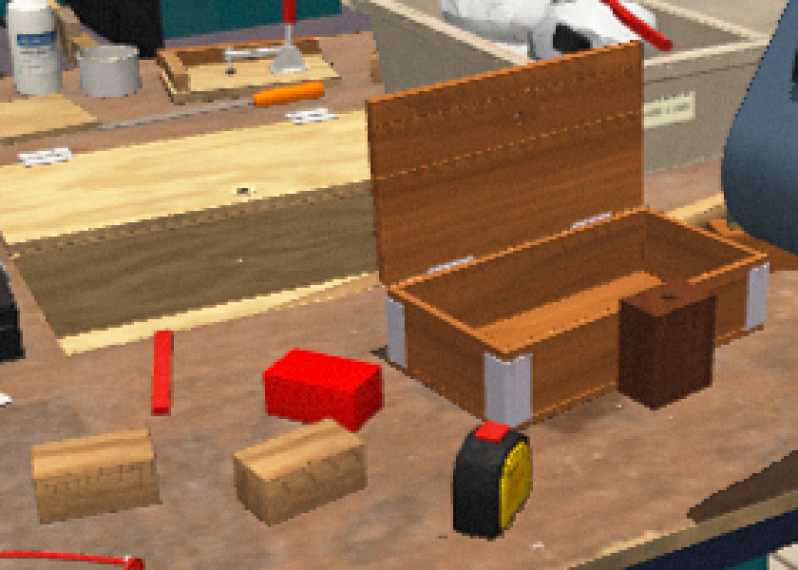

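View pics/c2.png

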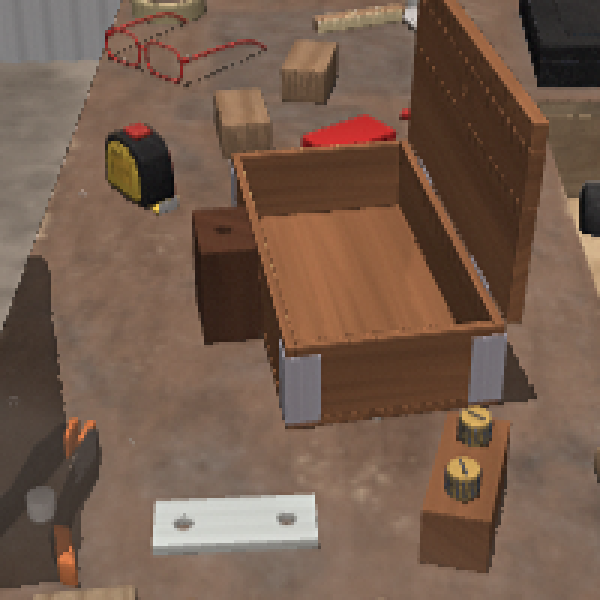

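The crop shows two plain wooden packers of the right shape, at crop (95,475) and (300,475). The red block at (325,388) is the look-alike to avoid. The side crop shows the rim corners, the block hole at (223,230), strap holes at (183,522) and (287,519), and screw heads at (475,415) and (463,468). I'll cast rays for all of these.

Run:
```python
from h import *
sc=np.load('scene0.npz');sd=np.load('side0.npz')
def A(n,pts,z):
    for p in pts: print(n,ray(sc,p[0]/2.85+115,p[1]/2.85+140,z).round(4)[:2])
def B(n,pts,z):
    for p in pts: print(n,ray(sd,p[0]/3+190,p[1]/3+170,z).round(4)[:2])
A('pk1 A',[(234,459),(330,420),(366,437),(268,481)],.04)
B('pk1 B',[(215,92),(262,88),(273,122),(222,126)],.04)
A('pk2 A',[(32,446),(150,428),(156,457),(36,474)],.04)
B('pk2 B',[(295,40),(338,42),(328,73),(283,71)],.04)
A('rim A',[(386,288),(503,357),(768,257),(645,208)],.075)
B('rim B',[(232,157),(405,142),(505,325),(284,348)],.075)
A('blockhole A',[(669,297)],.087)
B('blockhole B',[(223,230)],.087)
B('strap holes',[(183,523),(287,519)],.008)
B('strap corners',[(153,500),(315,493),(319,540),(153,548)],.008)
B('screws top',[(476,411),(464,463)],.065)
B('stand top',[(438,421),(510,424),(494,520),(422,514)],.045)
B('tape',[(135,130)],.07);A('tape',[(495,432)],.07)
B('red',[(350,130)],.04)
```

```text
pk1 A [0.4746 0.3406]
pk1 A [0.4871 0.2566]
pk1 A [0.4483 0.246 ]
pk1 A [0.4324 0.3327]
pk1 B [0.4364 0.3193]
pk1 B [0.4864 0.326 ]
pk1 B [0.4936 0.2436]
pk1 B [0.442  0.2381]
pk2 A [0.5772 0.4567]
pk2 A [0.5536 0.375 ]
pk2 A [0.5097 0.3865]
pk2 A [0.5357 0.4659]
pk2 B [0.5306 0.4544]
pk2 B [0.5795 0.4453]
pk2 B [0.5601 0.3599]
pk2 B [0.5114 0.3685]
rim A [0.6126 0.1379]
rim A [0.4435 0.1257]
rim A [ 0.4762 -0.1846]
rim A [ 0.6392 -0.1689]
rim B [0.4491 0.1039]
rim B [0.6102 0.1223]
rim B [ 0.6425 -0.1773]
rim B [ 0.4778 -0.1929]
blockhole A [ 0.4381 -0.0368]
blockhole B [ 0.4379 -0.0446]
strap holes [ 0.4031 -0.2942]
strap holes [ 0.4729 -0.2964]
strap corners [ 0.3825 -0.2699]
strap corners [ 0.4939 -0.2724]
strap corners [ 0.4928 -0.318 ]
strap corners [ 0.3835 -0.316 ]
screws top [ 0.6052 -0.2628]
screws top [ 0.5874 -0.3152]
stand top [ 0.5825 -0.247 ]
stand top [ 0.6323 -0.2544]
stand top [ 0.6021 -0.3481]
stand top [ 0.5571 -0.3387]
tape [0.3593 0.175 ]
tape [0.3552 0.1895]
red [0.5696 0.2201]
```

```bash
python3 -m jog '{"linear":[[30,60,3],[30,60,3],[30,60,3],[30,60,3],[30,60,3],[30,60,3],[30,60,3],[30,60,3],[30,60,3],[30,60,3],[8,60,0],[8,60,0]],"turn":[1,1,1,1,1,1,1,1,1,1,1,1]}' 1 && python3 -m jog '{"linear":[[10,50,0],[10,50,0],[8,30,0],[0,0,0],[0,0,0],[0,0,0]],"turn":[1,1,1,1,0.6,0]}'
python3 - <<'E'
from h import *
c=get_calibration('wrist');im=snapshot('wrist');save(im,'w1');np.savez('w1.npz',im=im,**{k:np.array(v) for k,v in c.items()})
print(sense()['tcp_pos'],sense()['t'])
E
```

```text
t: 1.65
tcp_pos: [0.4408, 0.0727, 0.4327]
tool_rot: [0.801, 0.599, 0.0, 0.0]
force: [0.7, -0.7, 0.8]
finger_gap: 1.004
gripper_force: 0.0
t: 2.4
tcp_pos: [0.4685, 0.2008, 0.4324]
tool_rot: [0.666, 0.746, -0.0, -0.0]
force: [0.6, 0.5, 1.0]
finger_gap: 0.999
gripper_force: 0.0
[0.46854061 0.20065121 0.43245431] 2.45
```

View pics/w1.png

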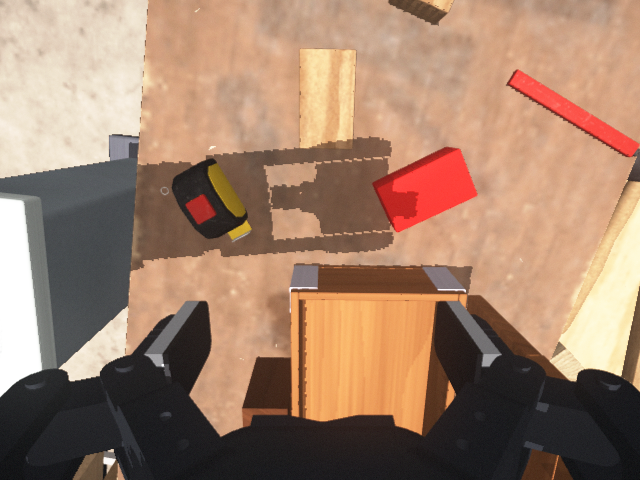

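The wrist view shows packer 1 at about (327,97), clear of the red block at (425,190). The tape is at (210,200) and the case's left end at (380,280).

Run:
```python
from h import *
c=np.load('w1.npz');im=c['im']
for p in [(300,49),(355,49),(354,140),(301,148)]: print('pk1',ray(c,*p,.04).round(4))
for p in [(374,182),(397,231),(460,148),(477,192)]: print('red',ray(c,*p,.04).round(4))
for p in [(292,296),(466,297)]: print('rim',ray(c,*p,.075).round(4))
print(proj(c,(.4625,.288,.04)))
```

```text
pk1 [0.4341 0.3337 0.04  ]
pk1 [0.4814 0.339  0.04  ]
pk1 [0.4909 0.2633 0.04  ]
pk1 [0.443  0.2507 0.04  ]
red [0.515  0.2271 0.04  ]
red [0.5447 0.1819 0.04  ]
red [0.5894 0.2672 0.04  ]
red [0.6143 0.2287 0.04  ]
rim [0.4494 0.1173 0.075 ]
rim [0.6115 0.1346 0.075 ]
[326.50900135 108.29212522]
```

```bash
python3 -m jog '{"linear":[[-3,46,-20],[-3,47,-40],[0,0,-60],[0,0,-60],[0,0,-50],[0,0,-25],[0,0,0],[0,0,0]],"turn":[0,0,0,0,0,0,0,0]}' 1 && python3 -m jog '{"linear":[[0,0,0],[0,0,0],[0,0,0],[0,0,0],[0,0,0],[0,0,0]],"turn":[0,0,0,0,0,0]}' 0 50
```

```text
t: 3.45
tcp_pos: [0.4633, 0.2937, 0.1785]
tool_rot: [0.666, 0.746, 0.001, 0.0]
force: [0.5, -0.1, -0.7]
finger_gap: 1.001
gripper_force: 0.0
t: 4.2
tcp_pos: [0.463, 0.2938, 0.179]
tool_rot: [0.666, 0.746, 0.001, 0.0]
force: [-0.2, 0.3, 6.2]
finger_gap: 0.582
gripper_force: 53.4
```

```bash
python3 -m jog '{"linear":[[0,0,30],[0,0,60],[0,0,50],[10,-50,10],[10,-50,0],[10,-50,0],[10,-50,0],[10,-50,0],[10,-50,0],[10,-50,0],[10,-33,0],[0,0,0]],"turn":[0,0,0,0,0,0,0,0,0,0,0,0]}' && python3 -m jog '{"linear":[[0,0,-40],[0,0,-50],[0,0,-35],[0,0,-12],[0,0,-4],[0,0,0]],"turn":[0,0,0,0,0,0]}'
```

```text
t: 5.7
tcp_pos: [0.5433, -0.0919, 0.3279]
tool_rot: [0.668, 0.744, 0.0, 0.001]
force: [-0.7, -0.3, -2.1]
finger_gap: 0.575
gripper_force: 52.7
t: 6.45
tcp_pos: [0.543, -0.089, 0.1879]
tool_rot: [0.666, 0.746, 0.0, 0.001]
force: [0.2, -0.0, -2.0]
finger_gap: 0.579
gripper_force: 52.5
```

```bash
python3 -m jog '{"linear":[[0,0,0],[0,0,0],[0,0,20],[0,0,50],[0,0,60],[-5,20,50],[-5,60,30],[0,60,0],[0,60,0],[0,60,0],[0,60,0],[0,60,0]],"turn":[0,0,0,0,0,0,0,-1,-1,-1,-1,-0.2]}' 1 && python3 -m jog '{"linear":[[10,32,0],[0,0,0],[0,0,0]],"turn":[0,0,0]}'
python3 - <<'E'
from h import *
c=get_calibration('wrist');im=snapshot('wrist');save(im,'w2');np.savez('w2.npz',im=im,**{k:np.array(v) for k,v in c.items()})
E
```

```text
t: 7.95
tcp_pos: [0.5327, 0.2883, 0.3955]
tool_rot: [0.791, 0.611, 0.001, 0.0]
force: [2.0, -0.1, 0.8]
finger_gap: 1.0
gripper_force: 0.0
t: 8.32
tcp_pos: [0.5426, 0.3178, 0.3947]
tool_rot: [0.791, 0.612, -0.0, 0.0]
force: [0.6, 0.5, -0.6]
finger_gap: 0.999
gripper_force: 0.0
```

View pics/w2.png

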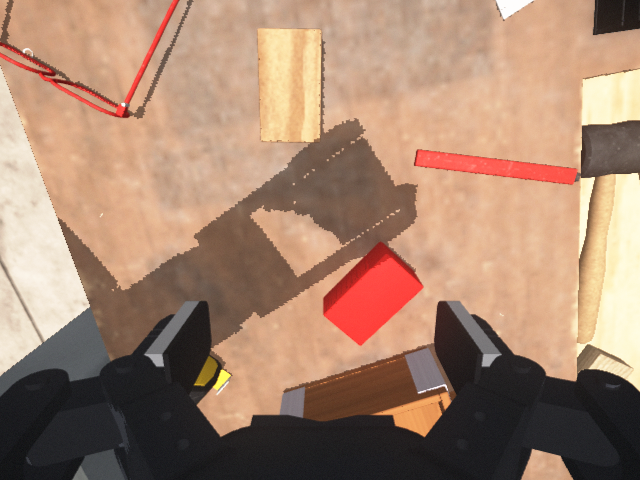

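Packer 2 lies at about (290,85). The pencil at (495,168) and the red block at (373,292) are clear of it.

Run:
```python
from h import *
c=np.load('w2.npz')
P=[ray(c,*p,.04)[:2] for p in [(258,28),(322,28),(321,142),(261,142)]]
print(np.round(P,4),np.mean(P,0)); d=P[0]-P[3];e=P[1]-P[2];print(np.degrees(np.arctan2(-d[0],d[1])),np.degrees(np.arctan2(-e[0],e[1])))
im=c['im'].astype(int);m=((im[...,0]>160)&(im[...,1]>120)&(im[...,2]<170)).astype('uint8');m[:, :230]=0;m[:,340:]=0;m[160:]=0
n,l,s,ct=cv2.connectedComponentsWithStats(cv2.morphologyEx(m,2,np.ones((3,3))));k=1+np.argmax(s[1:,4]);print(s[k]);r=cv2.minAreaRect(cv2.findContours((l==k).astype('uint8'),0,2)[0][0]);print(r);print(np.round([ray(c,*p,.04) for p in cv2.boxPoints(r)],4),ray(c,*r[0],.04))
```

```text
[[0.5313 0.4693]
 [0.5786 0.4569]
 [0.5565 0.3753]
 [0.5085 0.3878]] [0.54371893 0.42232885]
-15.61073239720666 -15.13643053652196
[  230     0   110   160 14862]
((284.4999694824219, 79.49998474121094), (158.99996948242188, 108.99998474121094), 90.0)
[[0.5165 0.4926 0.04  ]
 [0.5957 0.472  0.04  ]
 [0.5676 0.3582 0.04  ]
 [0.4793 0.3811 0.04  ]] [0.54067847 0.42903107 0.04      ]
```

```bash
python3 -m jog '{"linear":[[1,52,0],[1,52,-20],[0,0,-60],[0,0,-60],[0,0,-50],[0,0,-27],[0,0,0],[0,0,0]],"turn":[0,0,0,0,0,0,0,0]}' 1 && python3 -m jog '{"linear":[[0,0,0],[0,0,0],[0,0,0],[0,0,0],[0,0,0],[0,0,30],[0,0,60],[0,0,50],[0,-20,15],[0,-40,0],[0,-50,0],[0,-50,0]],"turn":[0,0,0,0,0,0,0,0,1,1,1,1]}' 0 50
```

```text
t: 9.38
tcp_pos: [0.546, 0.4218, 0.179]
tool_rot: [0.791, 0.611, 0.001, 0.0]
force: [1.2, 0.2, 0.7]
finger_gap: 1.002
gripper_force: 0.0
t: 10.88
tcp_pos: [0.5445, 0.2612, 0.3326]
tool_rot: [0.671, 0.741, -0.0, 0.0]
force: [0.5, 0.2, -0.6]
finger_gap: 0.582
gripper_force: 52.9
```

```bash
python3 -m jog '{"linear":[[-4,-50,0],[-4,-50,0],[-3,-50,0],[-3,-50,0],[0,-30,0],[0,0,0],[0,0,-40],[0,0,-50],[0,0,-38],[0,0,-14],[0,0,-3],[0,0,0]],"turn":[0.2,0,0,0,0,0,0,0,0,0,0,0]}' && python3 -m jog '{"linear":[[0,0,0],[0,0,0],[0,0,20],[0,0,50],[0,0,60],[0,0,60],[0,0,40],[-30,-30,0],[-50,-30,0],[0,0,0],[0,0,0]],"turn":[0,0,0,0,0,0,0,0,0,0,0]}' 1
python3 - <<'E'
from h import *
for n in ['wrist','side','scene']:
    c=get_calibration(n);im=snapshot(n);save(im,n[:2]+'3');np.savez(n[:2]+'3.npz',im=im,**{k:np.array(v) for k,v in c.items()})
a=cv2.imread('pics/wr3.png');b=cv2.imread('pics/si3.png')[150:370,190:390]
o=np.hstack([cv2.resize(a,(400,300)),cv2.resize(b,(400,440))[:300]*0+cv2.resize(b,(400,300))])
cv2.imwrite('pics/m3.png',o)
E
```

```text
t: 12.38
tcp_pos: [0.5315, 0.0327, 0.1885]
tool_rot: [0.666, 0.746, 0.001, 0.001]
force: [0.0, -0.3, -0.8]
finger_gap: 0.576
gripper_force: 52.8
t: 13.75
tcp_pos: [0.4513, -0.0279, 0.4185]
tool_rot: [0.667, 0.745, 0.001, 0.001]
force: [1.6, 0.0, 0.3]
finger_gap: 0.998
gripper_force: 0.0
```

View pics/m3.png

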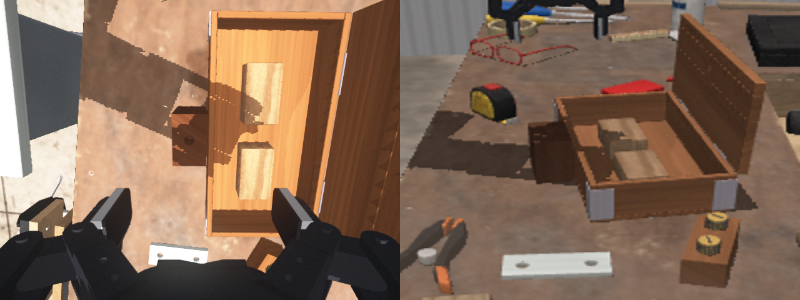

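Both packers lie in the case, and the strap and stand haven't moved. Next I check the lid angle, the space behind the lid and the case pose.

Run:
```python
from h import *
sd=np.load('side0.npz');sc=np.load('scene0.npz')
for z in (.1,.2): print('crate',ray(sd,467,258,z).round(3))
# lid free-edge inner corners (scene crop (368,100),(641,42)); side: near top front corner (527,122)?
print('lidtop sc',[ray(sc,p[0]/2.85+115,p[1]/2.85+140,.24).round(3) for p in [(368,100),(641,42)]])
print('lidtop sd',[ray(sd,p[0]/3+190,p[1]/3+170,.24).round(3) for p in [(548,124),(527,124),(414,0)]])
```

```text
crate [ 0.9   -0.152  0.1  ]
crate [ 0.814 -0.304  0.2  ]
lidtop sc [array([0.63 , 0.137, 0.24 ]), array([ 0.656, -0.171,  0.24 ])]
lidtop sd [array([ 0.66 , -0.177,  0.24 ]), array([ 0.645, -0.176,  0.24 ]), array([0.602, 0.058, 0.24 ])]
```

```bash
python3 -m jog '{"linear":[[0,0,40],[40,0,10],[50,5,0],[50,5,0],[50,5,0],[50,2,0],[25,0,0],[0,0,-30],[0,0,-30],[0,0,-25],[0,0,0]],"turn":[0,0,0,0,0,0,0,0,0,0,0]}' 0 && python3 -m jog '{"linear":[[-10,-1,0],[-10,-1,0],[-10,-1,0],[0,0,0]],"turn":[0,0,0,0]}'
```

```text
t: 15.28
tcp_pos: [0.7159, -0.0097, 0.3791]
tool_rot: [0.666, 0.746, -0.002, -0.003]
force: [1.5, 0.3, -0.4]
finger_gap: 0.001
gripper_force: 0.0
t: 15.78
tcp_pos: [0.6851, -0.0137, 0.3835]
tool_rot: [0.666, 0.746, 0.0, 0.0]
force: [0.8, 0.1, 0.0]
finger_gap: 0.001
gripper_force: 0.0
```

```bash
python3 -m jog '{"linear":[[-18,-2,0],[-19,-2,1],[-19,-2,0],[-14,-1,-3],[-13,-1,-3],[-12,-1,-5],[-13,-1,-6],[-11,-1,-8],[-11,-1,-8],[-10,-1,-10],[-9,-1,-10],[0,0,0]],"turn":[0,0,0,0,0,0,0,0,0,0,0,0]}'
```

```text
t: 17.27
tcp_pos: [0.5357, -0.0275, 0.329]
tool_rot: [0.666, 0.746, -0.001, -0.002]
force: [-0.5, 0.4, 0.7]
finger_gap: -0.0
gripper_force: 0.0
```

```bash
python3 -m jog '{"linear":[[-8,-1,-11],[-7,-1,-12],[-5,0,-12],[0,0,0]],"turn":[0,0,0,0]}'
python3 - <<'E'
from h import *
n='side';c=get_calibration(n);im=snapshot(n);save(cv2.resize(im[80:360,150:470],None,fx=1.8,fy=1.8),'s4')
E
```

```text
t: 17.77
tcp_pos: [0.5161, -0.0295, 0.2943]
tool_rot: [0.666, 0.746, -0.001, -0.002]
force: [-0.1, -0.6, 0.7]
finger_gap: -0.003
gripper_force: 0.0
```

View pics/s4.png

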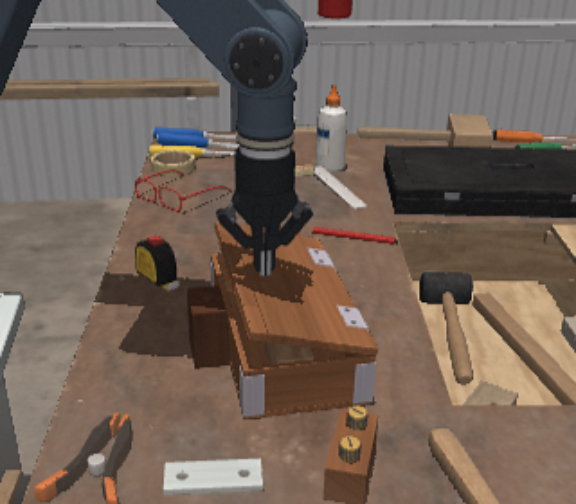

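The lid is nearly shut and the fingertip is on it at about (265,265). I'll keep pressing down.

```bash
python3 -m jog '{"linear":[[-4,0,-13],[-2,0,-11],[-2,0,-10],[0,0,0]],"turn":[0,0,0,0]}' && python3 -m jog '{"linear":[[0,0,-2],[0,0,-2],[0,0,0]],"turn":[0,0,0]}'
```

```text
t: 18.32
tcp_pos: [0.5087, -0.0295, 0.2607]
tool_rot: [0.666, 0.746, -0.0, -0.001]
force: [0.0, 0.8, 0.1]
finger_gap: -0.002
gripper_force: 0.0
t: 18.7
tcp_pos: [0.5085, -0.0294, 0.2602]
tool_rot: [0.666, 0.746, -0.0, 0.0]
force: [-5.3, 1.1, 25.5]
finger_gap: 0.001
gripper_force: 13.0
```

```bash
python3 -m jog '{"linear":[[0,0,50],[-10,-2,60],[-24,-6,50],[0,0,0],[0,0,0]],"turn":[0,0,0,0,0]}' 1
python3 - <<'E'
from h import *
n='wrist';c=get_calibration(n);im=snapshot(n);np.savez('w5.npz',im=im,**{k:np.array(v) for k,v in c.items()})
for p in [(.439,-.0395,.087),(.5085,-.032,.087)]: print(proj(c,p))
u,v=np.mean([proj(c,p) for p in [(.439,-.0395,.087),(.5085,-.032,.087)]],0).astype(int);print(u,v)
x0,y0=max(u-130,0),max(v-100,0);print(x0,y0)
save(cv2.resize(im[y0:y0+200,x0:x0+260],None,fx=3,fy=3,interpolation=3),'w5')
E
```

```text
t: 19.32
tcp_pos: [0.4746, -0.0374, 0.4168]
tool_rot: [0.666, 0.746, -0.0, -0.001]
force: [0.5, -0.4, -0.0]
finger_gap: 1.0
gripper_force: 0.0
[278.14641651 216.83437856]
[364.78507081 217.2558925 ]
321 217
191 117
```

View pics/w5.png

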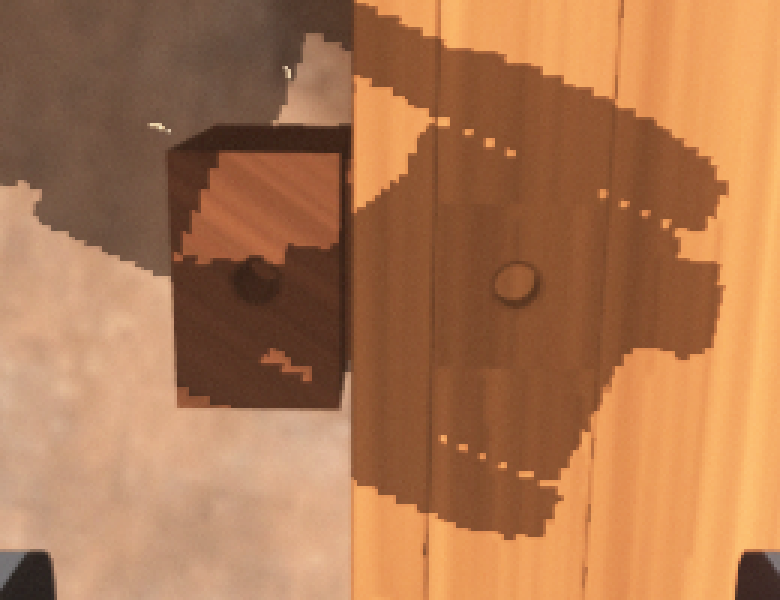

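Block hole is at crop (257,281) and lid hole at (516,284), 86 px apart where 86.7 is expected. Next I move over the strap at a matching height.

```bash
python3 - <<'E'
from h import *
c=np.load('w5.npz')
A=ray(c,191+257/3,117+281/3,.087);B=ray(c,191+516/3,117+284/3,.087);d=B-A;print(A,B,np.hypot(*d[:2]),np.degrees(np.arctan2(d[1],d[0])))
g=cv2.cvtColor(c['im'],cv2.COLOR_RGB2GRAY)
E
python3 -m jog '{"linear":[[-3,-20,0],[-3,-20,0],[-3,-20,0],[-3,-20,0],[-3,-20,0],[-3,-20,0],[-3,-20,0],[-3,-20,0],[-3,-20,0],[-3,-20,0],[-3,-20,0],[-3,-20,0]],"turn":[-1,-1,-1,-1,-1,-1,-1,-1,-1,-1,-1,-1]}' 1 && python3 -m jog '{"linear":[[0,-18,-11],[0,0,-11],[0,0,-11],[0,0,-11],[0,0,-11],[0,0,-11],[0,0,-12],[0,0,0],[0,0,0]],"turn":[-1,-1,-1,-1,-1,-1,-1,-0.6,0]}'
python3 - <<'E'
from h import *
n='wrist';c=get_calibration(n);im=snapshot(n);np.savez('w6.npz',im=im,**{k:np.array(v) for k,v in c.items()})
for p in [(.403,-.294,.008),(.473,-.2965,.008)]: print(proj(c,p))
save(im,'w6')
E
```

```text
[ 0.4374147  -0.03456739  0.087     ] [ 0.5064166  -0.02759988  0.087     ] 0.06935277647651779 5.7659398798268535
t: 20.88
tcp_pos: [0.4391, -0.2782, 0.415]
tool_rot: [0.95, 0.311, -0.001, -0.002]
force: [0.8, 0.3, 0.9]
finger_gap: 0.997
gripper_force: 0.0
t: 22.0
tcp_pos: [0.439, -0.2954, 0.3372]
tool_rot: [1.0, -0.013, -0.002, -0.002]
force: [0.3, 0.5, 0.2]
finger_gap: 0.999
gripper_force: 0.0
[323.69834143 259.73121256]
[324.61674419 175.10775116]
```

View pics/w6.png

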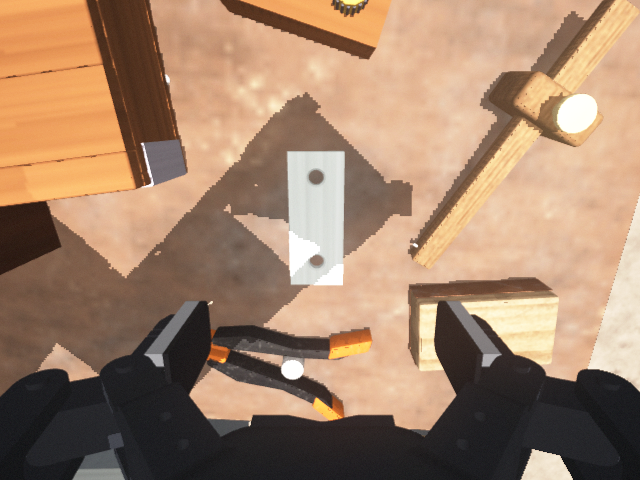

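Run:
```python
from h import *
c=np.load('w6.npz')
H=[(316,177),(316,260.5)];P=[ray(c,*p,.008) for p in H]
print(np.round(P,4),np.mean(P,0)); d=P[0]-P[1];print(np.hypot(*d[:2]),np.degrees(np.arctan2(d[1],d[0])))
print(np.round([ray(c,*p,.008) for p in [(288,151),(344,151),(344,285),(289,285)]],4))
M=c['world_to_cam'];print(-M[:3,:3].T@M[:3,3], M[:3,:3].round(4))
```

```text
[[ 0.4717 -0.2897  0.008 ]
 [ 0.4025 -0.2876  0.008 ]] [ 0.43709658 -0.28865409  0.008     ]
0.06925470265034088 -1.787891930630185
[[ 0.4921 -0.2689  0.008 ]
 [ 0.491  -0.3118  0.008 ]
 [ 0.3798 -0.3107  0.008 ]
 [ 0.381  -0.264   0.008 ]]
[ 0.51050112 -0.29630285  0.3067483 ] [[-0.0265 -0.9996 -0.0021]
 [-0.9586  0.0248  0.2837]
 [-0.2835  0.0096 -0.9589]]
```

```bash
python3 -m jog '{"linear":[[-2,4,-40],[0,0,-50],[0,0,-40],[0,0,-26],[0,0,0],[0,0,0]],"turn":[0,0,0,0,0,0]}' 0.68 && python3 -m jog '{"linear":[[0,0,-2],[0,0,-2],[0,0,-1],[0,0,0]],"turn":[0,0,0,0]}'
```

```text
t: 22.8
tcp_pos: [0.4373, -0.2918, 0.1839]
tool_rot: [1.0, -0.013, 0.0, 0.0]
force: [0.0, 0.3, 0.8]
finger_gap: 0.678
gripper_force: 0.0
t: 23.3
tcp_pos: [0.437, -0.2916, 0.1787]
tool_rot: [1.0, -0.013, 0.0, 0.0]
force: [-0.2, 0.4, 0.7]
finger_gap: 0.68
gripper_force: 0.0
```

```bash
python3 -m jog '{"linear":[[0,0,-3],[0,0,-2],[0,0,0]],"turn":[0,0,0]}' && python3 -m jog '{"linear":[[0,0,-1],[0,0,-1],[0,0,0]],"turn":[0,0,0]}' && python3 -m jog '{"linear":[[0,0,-1],[0,0,-1],[0,0,0]],"turn":[0,0,0]}'
```

```text
t: 23.68
tcp_pos: [0.4369, -0.2916, 0.1732]
tool_rot: [1.0, -0.014, -0.0, -0.0]
force: [-0.8, -0.3, -0.2]
finger_gap: 0.681
gripper_force: 0.0
t: 24.05
tcp_pos: [0.437, -0.2916, 0.1714]
tool_rot: [1.0, -0.013, -0.0, -0.0]
force: [0.2, 0.3, 0.3]
finger_gap: 0.678
gripper_force: 0.0
t: 24.42
tcp_pos: [0.437, -0.2916, 0.1694]
tool_rot: [1.0, -0.014, -0.0, -0.0]
force: [0.0, 0.7, 0.1]
finger_gap: 0.68
gripper_force: 0.0
```

```bash
python3 -m jog '{"linear":[[0,0,2],[0,0,0],[0,0,0],[0,0,0],[0,0,0]],"turn":[0,0,0,0,0]}' 0 40 && python3 -m jog '{"linear":[[0,0,5],[0,0,30],[0,0,60],[0,0,60],[0,0,0],[0,0,0]],"turn":[0,0,0,0,0,0]}'
python3 - <<'E'
from h import *
n='wrist';c=get_calibration(n);im=snapshot(n);np.savez('w7.npz',im=im,**{k:np.array(v) for k,v in c.items()})
s=snapshot('side');
save(np.hstack([im[230:480,120:520],s[150:400,150:550]]),'w7');print(sense()['tcp_pos'])
E
```

```text
t: 25.05
tcp_pos: [0.4371, -0.2917, 0.1717]
tool_rot: [1.0, -0.014, 0.0, 0.0]
force: [0.7, 0.6, 4.9]
finger_gap: 0.504
gripper_force: 43.3
t: 25.8
tcp_pos: [0.4365, -0.2911, 0.3261]
tool_rot: [1.0, -0.013, -0.0, -0.001]
force: [-1.1, -0.6, -2.1]
finger_gap: 0.499
gripper_force: 41.7
[ 0.43638479 -0.29099724  0.32478234]
```

View pics/w7.png

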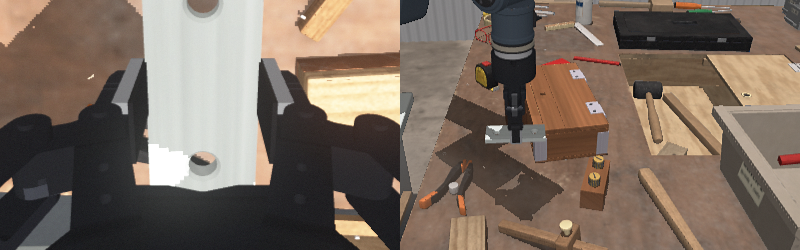

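Strap gripped at 0.50 opening (42.5 to 44 mm) and level. Its holes are at wrist pixels (322,233) and (323,392).

Run:
```python
from h import *
c=np.load('w7.npz');T=np.array([.4364,-.2911,.3255])
im=c['im'];g=cv2.cvtColor(im,cv2.COLOR_RGB2GRAY)
save(cv2.resize(np.vstack([im[215:255,280:365],im[370:415,280:365]]),None,fx=6,fy=6,interpolation=3),'w7h')
for p in [(322,233),(323,392)]: print((ray(c,*p,T[2]-.1637)-T).round(4))
print('expected', proj(c,T+[.035,-.001,-.1637]),proj(c,T+[-.035,.001,-.1637]))
```

```text
[ 3.410e-02  1.000e-04 -1.637e-01]
[-0.0346  0.0015 -0.1637]
expected [324.84287514 230.64458919] [324.30833527 392.87938073]
```

View pics/w7h.png

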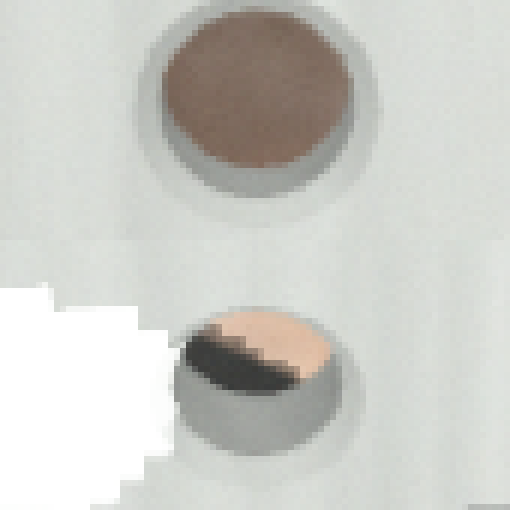

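```bash
python3 -m jog '{"linear":[[4,26,0],[6,50,0],[8,55,0],[8,55,0],[6,45,0],[5,28,0],[0,0,0],[0,0,-25],[0,0,-20],[0,0,-10],[0,0,0],[0,0,0]],"turn":[0,1,0.5,0,0,0,0,0,0,0,0,0]}'
python3 - <<'E'
from h import *
T=sense()['tcp_pos'];n='wrist';c=get_calibration(n);im=snapshot(n);np.savez('w8.npz',im=im,**{k:np.array(v) for k,v in c.items()})
sd=snapshot('side');cs=get_calibration('side');np.savez('s8.npz',im=sd,**{k:np.array(v) for k,v in cs.items()})
a=cv2.resize(im[200:440,200:440],(580,580),interpolation=3)
b=cv2.resize(sd[215:285,240:320],None,fx=2.75,fy=2.75,interpolation=3)
o=np.zeros((580,800,3),np.uint8);o[:,:580]=a;o[:b.shape[0],580:800]=b[:,:220];save(o,'w8');print(T)
E
```

```text
t: 27.4
tcp_pos: [0.4742, -0.0331, 0.2718]
tool_rot: [0.999, 0.052, 0.0, 0.0]
force: [0.1, -0.2, -1.1]
finger_gap: 0.499
gripper_force: 41.7
[ 0.4742438  -0.03305284  0.27175027]
```

View pics/w8.png

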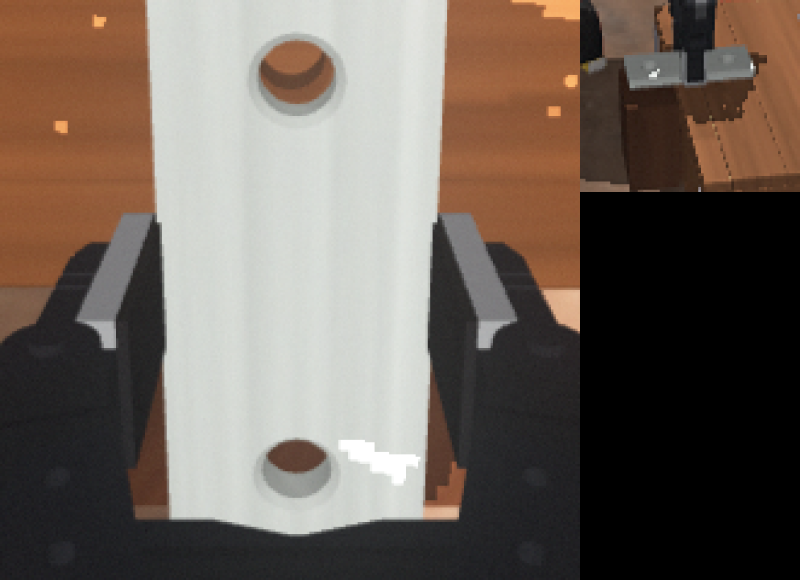

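Centred well: the block shows 33 px left of the strap and 35 px right. Through the far strap hole at (297,73) the lid hole's wall arc ends near (295,88). I'll work out the remaining x offset.

Run:
```python
from h import *
c=np.load('w8.npz');T=np.array([.4742,-.0331,.2718]);k=240/580
f=lambda x,y,z: ray(c,200+x*k-.5+.2,200+y*k-.3,z)
ps=f(297,76,T[2]-.1637);pn=f(297,467,T[2]-.1637)
e=f(295,88,.087)
print('strap far',ps,'near',pn,'mid',(ps+pn)/2,'lidhole centre est',e+[.006*.994,.006*.1,0])
# block front edge and strap edges
print('block sides',f(135,505,.087),f(460,505,.087), 'strap',f(168,518,T[2]-.1637),f(425,518,T[2]-.1637))
s=np.load('s8.npz')
save(cv2.resize(c['im'][205:255,290:355],None,fx=10,fy=10,interpolation=3),'w8z')
```

```text
strap far [ 0.50918923 -0.02889317  0.1081    ] near [ 0.44006853 -0.03606071  0.1081    ] mid [ 0.47462888 -0.03247694  0.1081    ] lidhole centre est [ 0.50722003 -0.02880908  0.087     ]
block sides [ 0.41108685 -0.00633095  0.087     ] [ 0.41774793 -0.07141999  0.087     ] strap [ 0.42729822 -0.01473746  0.1081    ] [ 0.43186697 -0.05939294  0.1081    ]
```

View pics/w8z.png

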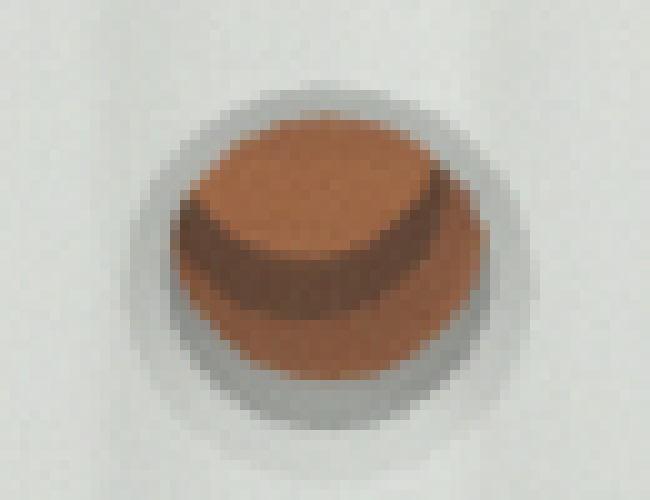

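```bash
python3 -m jog '{"linear":[[-2,0.5,-4],[0,0,-4],[0,0,-2],[0,0,0],[0,0,0]],"turn":[0,0,0,0,0]}'
python3 - <<'E'
from h import *
T=sense()['tcp_pos'];n='wrist';c=get_calibration(n);im=snapshot(n);np.savez('w9.npz',im=im,**{k:np.array(v) for k,v in c.items()})
a=cv2.resize(im[205:255,290:355],None,fx=8,fy=8,interpolation=3);b=cv2.resize(im[370:430,290:355],None,fx=4,fy=4,interpolation=3)
o=np.zeros((400,790,3),np.uint8);o[:,:520]=a;o[:240,530:790]=b;save(o,'w9');print(T)
E
```

```text
t: 28.12
tcp_pos: [0.4721, -0.0321, 0.2615]
tool_rot: [0.999, 0.052, -0.0, -0.0]
force: [0.2, -0.3, -0.3]
finger_gap: 0.497
gripper_force: 41.7
[ 0.47207875 -0.03212254  0.26148216]
```

View pics/w9.png

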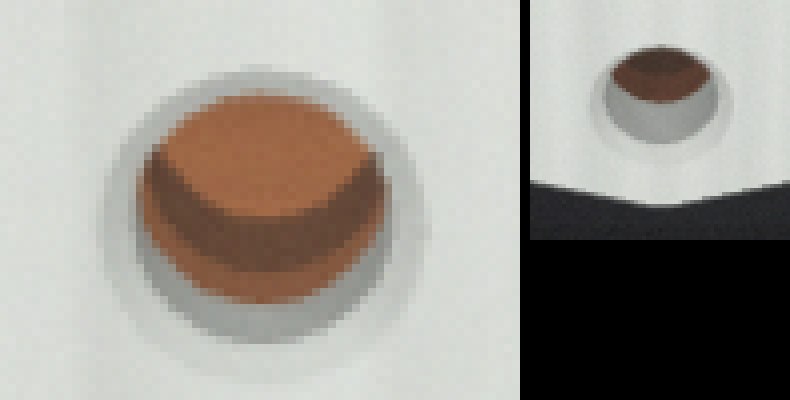

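```bash
python3 -m jog '{"linear":[[1.2,0.1,0],[0,0,-2],[0,0,-1],[0,0,0],[0,0,0]],"turn":[0,0,0,0,0]}'
python3 - <<'E'
from h import *
T=sense()['tcp_pos'];n='wrist';c=get_calibration(n);im=snapshot(n);np.savez('w10.npz',im=im,**{k:np.array(v) for k,v in c.items()})
a=cv2.resize(im[205:255,290:355],None,fx=8,fy=8,interpolation=3);b=cv2.resize(im[370:430,290:355],None,fx=4,fy=4,interpolation=3)
o=np.zeros((400,790,3),np.uint8);o[:,:520]=a;o[:240,530:790]=b;save(o,'w10');print(T)
E
```

```text
t: 28.8
tcp_pos: [0.4732, -0.032, 0.2587]
tool_rot: [0.999, 0.052, 0.0, 0.0]
force: [-0.8, -0.0, 2.9]
finger_gap: 0.5
gripper_force: 42.4
[ 0.4732112  -0.03201029  0.25870707]
```

View pics/w10.png

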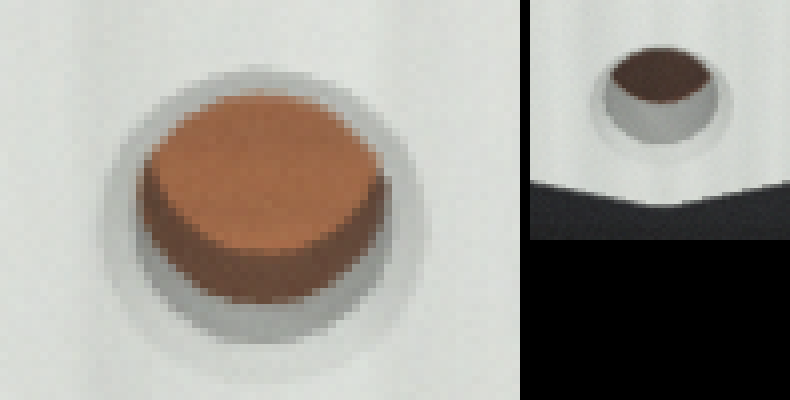

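The strap sits on block and lid with both holes concentric: no crescent of lid or block surface is left. I've now viewed 16 pictures, over the 14 allowed, so the rest will be numeric only. Releasing the strap.

```bash
python3 -m jog '{"linear":[[0,0,0],[0,0,0],[0,0,0],[0,0,10],[0,0,40],[0,0,55],[20,-50,0],[25,-55,0],[25,-55,0],[25,-55,0],[12,-38,0],[0,0,0]],"turn":[0,0,0,0,0,0,0,0,0,0,0,0]}' 0.7 && python3 -m jog '{"linear":[[0,0,0],[0,0,0]],"turn":[0,0]}'
cat > scr.py <<'E'
from h import *
def heads(tag,z=.065):
    c=get_calibration('wrist');T=sense()['tcp_pos'];im=snapshot('wrist');save(im,tag)
    hsv=cv2.cvtColor(im,cv2.COLOR_RGB2HSV);m=cv2.inRange(hsv,(18,110,60),(35,255,255));m=cv2.morphologyEx(m,3,np.ones((9,9)))
    n,l,s,ct=cv2.connectedComponentsWithStats(m)
    for k in range(1,n):
        if s[k,4]>150: print(s[k],ct[k].round(1),ray(c,*ct[k],z).round(4))
    return c,im,T
E
python3 - <<'E'
from scr import *
c,im,T=heads('w11');print(T)
for p in [(.6052,-.260,.065),(.5874,-.312,.065)]: print(proj(c,p))
E
```

```text
t: 30.35
tcp_pos: [0.5806, -0.2882, 0.3639]
tool_rot: [0.999, 0.05, 0.001, 0.001]
force: [-0.6, 0.2, 0.7]
finger_gap: 0.698
gripper_force: 0.0
t: 30.6
tcp_pos: [0.5798, -0.2835, 0.3637]
tool_rot: [0.999, 0.053, -0.0, -0.0]
force: [0.1, 0.2, 0.6]
finger_gap: 0.7
gripper_force: 0.0
[282 177  31  32 738] [297.1 192.2] [ 0.6042 -0.2622  0.065 ]
[ 19 203 141   7 621] [ 93.1 206.3] [ 0.5788 -0.1176  0.065 ]
[351 207  30  33 738] [364.8 223.2] [ 0.5868 -0.313   0.065 ]
[ 0.57981339 -0.2835476   0.36367402]
[294.1731191  190.55682312]
[363.52465445 222.26479995]
```

```bash
python3 -m jog '{"linear":[[12,10,-20],[12,10,-20],[0,0,-40],[0,0,-40],[0,0,-21],[0,0,0],[0,0,0]],"turn":[0,0,0,0,0,0,0]}' 0.45 && python3 -m jog '{"linear":[[0,0,0],[0,0,0],[0,0,0],[0,0,0]],"turn":[0,0,0,0]}' 0 20 && python3 -m jog '{"linear":[[0,0,0],[0,0,0],[0,0,0]],"turn":[0,0,0]}' 0.45
```

```text
t: 31.52
tcp_pos: [0.6047, -0.2649, 0.2226]
tool_rot: [0.999, 0.052, 0.0, 0.0]
force: [-0.3, -0.5, 1.0]
finger_gap: 0.446
gripper_force: 0.0
t: 32.02
tcp_pos: [0.6044, -0.2647, 0.2234]
tool_rot: [0.999, 0.052, 0.001, -0.0]
force: [0.2, 3.4, 5.7]
finger_gap: 0.247
gripper_force: 20.9
t: 32.4
tcp_pos: [0.6041, -0.2654, 0.2222]
tool_rot: [0.999, 0.052, -0.0, 0.0]
force: [-0.4, 0.0, 0.0]
finger_gap: 0.449
gripper_force: 0.0
```

```bash
python3 -m jog '{"linear":[[0,0,0],[0,0,0],[0,0,0],[0,0,0],[0,0,0],[0,0,0],[0,0,0],[0,0,0],[0,0,0],[0,0,0]],"turn":[1,1,1,1,1,1,1,1,1,1]}' && python3 -m jog '{"linear":[[0,0,0],[0,0,0],[0,0,0],[0,0,0],[0,0,0],[0,0,0],[0,0,0],[0,0,0],[0,0,0],[0,0,0]],"turn":[1,1,1,1,1,1,1,1,0,0]}' && python3 -m jog '{"linear":[[0,0,0],[0,0,0],[0,0,0],[0,0,0]],"turn":[0,0,0,0]}' 0 40
```

```text
t: 33.65
tcp_pos: [0.6041, -0.2652, 0.2222]
tool_rot: [0.882, 0.47, -0.0, -0.0]
force: [-0.1, 1.0, 0.5]
finger_gap: 0.452
gripper_force: 0.0
t: 34.9
tcp_pos: [0.6042, -0.2651, 0.2224]
tool_rot: [0.67, 0.742, -0.0, -0.0]
force: [-0.1, 0.3, 0.2]
finger_gap: 0.453
gripper_force: 0.0
t: 35.4
tcp_pos: [0.6042, -0.265, 0.2226]
tool_rot: [0.669, 0.743, -0.0, -0.0]
force: [-0.6, 0.6, 2.0]
finger_gap: 0.239
gripper_force: 39.1
```

```bash
python3 -m jog '{"linear":[[0,0,20],[0,0,45],[0,0,53],[-16,37,0],[-20,50,0],[-20,50,0],[-20,50,0],[-20,50,0],[0,0,0],[0,0,0]],"turn":[0,0,0,0,0,0,0,0,0,0]}' && python3 -m jog '{"linear":[[0,0,-16],[0,0,-12],[0,0,0],[0,0,0]],"turn":[0,0,0,0]}'
```

```text
t: 36.65
tcp_pos: [0.5089, -0.0282, 0.3416]
tool_rot: [0.669, 0.743, 0.001, 0.002]
force: [-0.4, -0.5, -0.3]
finger_gap: 0.239
gripper_force: 39.2
t: 37.15
tcp_pos: [0.5086, -0.0286, 0.3126]
tool_rot: [0.67, 0.743, 0.0, 0.0]
force: [0.2, 0.8, -1.2]
finger_gap: 0.237
gripper_force: 39.2
```

```bash
python3 -m jog '{"linear":[[0,0,-5],[0,0,-5],[0,0,-2],[0,0,0]],"turn":[0,0,0,0]}' && python3 -m jog '{"linear":[[0,0,-3],[0,0,-3],[0,0,0]],"turn":[0,0,0]}'
```

```text
t: 37.65
tcp_pos: [0.5081, -0.0279, 0.3003]
tool_rot: [0.669, 0.743, -0.0, -0.0]
force: [0.7, -0.7, -0.3]
finger_gap: 0.233
gripper_force: 39.2
t: 38.02
tcp_pos: [0.5081, -0.028, 0.2943]
tool_rot: [0.669, 0.743, -0.0, -0.0]
force: [0.2, -0.1, -0.4]
finger_gap: 0.238
gripper_force: 39.2
```

```bash
python3 -m jog '{"linear":[[0,0,-6],[0,0,-6],[0,0,-5],[0,0,-3],[0,0,0]],"turn":[0,0,0,0,0]}' && python3 -m jog '{"linear":[[0,0,-1],[0,0,-1],[0,0,0]],"turn":[0,0,0]}'
```

```text
t: 38.65
tcp_pos: [0.5081, -0.028, 0.2741]
tool_rot: [0.669, 0.743, -0.0, -0.0]
force: [-0.2, -1.2, -0.9]
finger_gap: 0.235
gripper_force: 39.2
t: 39.02
tcp_pos: [0.5081, -0.028, 0.2725]
tool_rot: [0.669, 0.743, -0.0, -0.0]
force: [-0.9, -0.0, -0.5]
finger_gap: 0.236
gripper_force: 39.2
```

```bash
python3 -m jog '{"linear":[[0,0,0],[0,0,0],[0,0,0],[0,0,10],[0,0,35],[0,0,40],[15,-47,0],[16,-60,0],[16,-60,0],[16,-60,0],[16,-60,0],[0,0,0]],"turn":[0,0,0,0,0,0,0,0,0,0,0,0]}' 0.45 && python3 -m jog '{"linear":[[0,0,-50],[0,0,-50],[0,0,-33],[0,0,-2],[0,0,0],[0,0,0]],"turn":[0,0,0,0,0,0]}'&& python3 -m jog '{"linear":[[0,0,0],[0,0,0],[0,0,0],[0,0,0]],"turn":[0,0,0,0]}' 0 20 && python3 -m jog '{"linear":[[0,0,0],[0,0,0],[0,0,0]],"turn":[0,0,0]}' 0.45
```

```text
t: 40.52
tcp_pos: [0.5876, -0.32, 0.3581]
tool_rot: [0.671, 0.741, -0.0, 0.002]
force: [0.1, 0.0, -0.1]
finger_gap: 0.449
gripper_force: 0.0
t: 41.28
tcp_pos: [0.5879, -0.3152, 0.2248]
tool_rot: [0.669, 0.743, 0.0, 0.002]
force: [-0.3, 0.4, -0.3]
finger_gap: 0.451
gripper_force: 0.0
t: 41.78
tcp_pos: [0.5873, -0.3154, 0.2244]
tool_rot: [0.669, 0.743, -0.0, 0.001]
force: [-2.2, 0.4, 6.3]
finger_gap: 0.245
gripper_force: 20.2
t: 42.15
tcp_pos: [0.5872, -0.3149, 0.2223]
tool_rot: [0.669, 0.743, 0.0, -0.0]
force: [0.2, 0.0, 1.1]
finger_gap: 0.453
gripper_force: 0.0
```

```bash
python3 -m jog '{"linear":[[0,0,0],[0,0,0],[0,0,0],[0,0,0],[0,0,0],[0,0,0],[0,0,0],[0,0,0],[0,0,0],[0,0,0]],"turn":[-1,-1,-1,-1,-1,-1,-1,-1,-1,-1]}' && python3 -m jog '{"linear":[[0,0,0],[0,0,0],[0,0,0],[0,0,0],[0,0,0],[0,0,0],[0,0,0],[0,0,0],[0,0,0],[0,0,0]],"turn":[-1,-1,-1,-1,-1,-1,-1,-1,0,0]}' && python3 -m jog '{"linear":[[0,0,0],[0,0,0],[0,0,0],[0,0,0]],"turn":[0,0,0,0]}' 0 40
```

```text
t: 43.4
tcp_pos: [0.5872, -0.3149, 0.2222]
tool_rot: [0.921, 0.389, -0.0, -0.0]
force: [-0.2, -0.4, -0.6]
finger_gap: 0.45
gripper_force: 0.0
t: 44.65
tcp_pos: [0.5872, -0.315, 0.2223]
tool_rot: [0.999, 0.053, -0.0, -0.0]
force: [0.8, -0.5, -0.2]
finger_gap: 0.46
gripper_force: 0.0
t: 45.15
tcp_pos: [0.5872, -0.315, 0.2226]
tool_rot: [0.999, 0.052, -0.0, 0.0]
force: [-0.9, 0.9, 1.2]
finger_gap: 0.235
gripper_force: 39.1
```

Run:
```python
from h import *
# strap pose from side/scene: bright grey mask near lid
for n,pp in (('side',.095),('scene',.095)):
    c=get_calibration(n);im=snapshot(n);hsv=cv2.cvtColor(im,cv2.COLOR_RGB2HSV)
    m=cv2.inRange(hsv,(0,0,120),(180,35,255));u,v=proj(c,(.4735,-.032,.095)).astype(int);print(n,u,v)
    w=np.zeros_like(m);w[max(v-35,0):v+35,max(u-45,0):u+45]=255;m&=w
    k,l,s,ct=cv2.connectedComponentsWithStats(m);i=1+np.argmax(s[1:,4]);print(s[i],ct[i],ray(c,*ct[i],.095))
    hm=cv2.inRange(hsv,(18,110,60),(35,255,255))&w;ys,xs=np.nonzero(hm);print('brass',len(xs),len(xs) and ray(c,xs.mean(),ys.mean(),.105), proj(c,(.508,-.028,.105)))
```

```text
side 278 240
[246 246  47  13 298] [266.06711409 253.40939597] [ 0.44118285 -0.08884119  0.095     ]
brass 101 [ 0.42101378 -0.00941765  0.105     ] [292.70314754 235.75922318]
scene 339 236
[317 211  19   8  75] [325.61333333 214.57333333] [ 0.61273986 -0.0935372   0.095     ]
brass 81 [ 0.53822851 -0.02013712  0.105     ] [329.45336055 228.77150212]
```

```bash
python3 -m jog '{"linear":[[0,0,20],[0,0,45],[0,0,55],[0,0,55],[-10,22,20],[-20,40,0],[-25,50,0],[-25,50,0],[-25,50,0],[-10,43,0],[0,0,0],[0,0,0]],"turn":[0,0,0,0,0,0,0,0,0,0,0,0]}'
cat > strap.py <<'E'
from h import *
import sys
def look(tag):
    T=sense()['tcp_pos'];c=get_calibration('wrist');im=snapshot('wrist');save(im,tag);hsv=cv2.cvtColor(im,cv2.COLOR_RGB2HSV)
    m=cv2.inRange(hsv,(0,0,110),(180,40,255));m[300:]=0
    k,l,s,ct=cv2.connectedComponentsWithStats(m)
    for i in range(1,k):
        if s[i,4]>800:
            cn=cv2.findContours((l==i).astype('uint8'),0,2)[0][0];r=cv2.minAreaRect(cn);P=np.array([ray(c,*p,.095)[:2] for p in cv2.boxPoints(r)])
            print(s[i],ray(c,*r[0],.095).round(4),P.round(3).tolist(),[round(float(np.hypot(*(P[j]-P[j-1]))),3) for j in (1,2)])
    mb=cv2.inRange(hsv,(18,110,60),(35,255,255));k,l,s,ct=cv2.connectedComponentsWithStats(cv2.morphologyEx(mb,3,np.ones((7,7))))
    for i in range(1,k):
        if s[i,4]>150: print('brass',s[i],ray(c,*ct[i],.11).round(4))
    print(T,'exp holes',proj(c,(.4384,-.0357,.095)),proj(c,(.508,-.0283,.095)));return c,im
E
python3 -c "
from strap import *
look('w12')"
```

```text
t: 46.75
tcp_pos: [0.4727, -0.0603, 0.4186]
tool_rot: [0.999, 0.052, 0.001, 0.001]
force: [0.3, -0.3, -0.8]
finger_gap: 0.238
gripper_force: 39.3
[ 124    0   76   45 3217] [0.6018 0.0645 0.095 ] [[0.613, 0.09], [0.618, 0.039], [0.591, 0.039], [0.585, 0.091]] [0.051, 0.027]
[ 367    0   74   46 3292] [ 0.6189 -0.1013  0.095 ] [[0.63, -0.074], [0.635, -0.124], [0.608, -0.129], [0.602, -0.078]] [0.05, 0.028]
[ 297  181   70  115 5326] [ 0.4585 -0.0689  0.095 ] [[0.41, -0.044], [0.505, -0.048], [0.503, -0.092], [0.408, -0.092]] [0.094, 0.044]
brass [ 114   76  379   10 1757] [ 0.575  -0.0632  0.11  ]
brass [269 159  30  30 677] [ 0.5087 -0.0277  0.11  ]
brass [100 250  26  26 234] [0.4259 0.1    0.11  ]
brass [ 295  272   55   79 3033] [ 0.3985 -0.068   0.11  ]
brass [519 353  35  10 226] [ 0.378  -0.2505  0.11  ]
[ 0.47266775 -0.0602585   0.41858469] exp holes [287.91747801 259.13073039] [285.46009933 172.6204301 ]
```

The wrist check shows the strap no longer where I left it. Its mask is centred near (.449,-.069), still at top height, while screw A stands at the lid hole. This must be the announced knock. I'll return screw B to the stand, then screw A, and lay the strap again.

```bash
python3 -m jog '{"linear":[[10,-43,0],[25,-50,0],[25,-50,0],[25,-50,0],[20,-40,0],[10,-22,-20],[0,0,-40],[0,0,-40],[0,0,0],[0,0,0]],"turn":[0,0,0,0,0,0,0,0,0,0]}' && python3 -m jog '{"linear":[[0,0,-20],[0,0,-15],[0,0,-5],[0,0,0]],"turn":[0,0,0,0]}'
```

```text
t: 48.05
tcp_pos: [0.5877, -0.3163, 0.3187]
tool_rot: [0.999, 0.051, 0.001, 0.001]
force: [-0.1, 0.4, -0.7]
finger_gap: 0.234
gripper_force: 39.3
t: 48.55
tcp_pos: [0.5873, -0.3151, 0.2778]
tool_rot: [0.999, 0.052, 0.0, 0.0]
force: [0.7, -0.1, -0.1]
finger_gap: 0.233
gripper_force: 39.3
```

```bash
python3 -m jog '{"linear":[[0,0,-14],[0,0,-10],[0,0,-6],[0,0,0]],"turn":[0,0,0,0]}' && python3 -m jog '{"linear":[[0,0,-8],[0,0,-8],[0,0,-6],[0,0,-2],[0,0,0]],"turn":[0,0,0,0,0]}'
```

```text
t: 49.05
tcp_pos: [0.587, -0.3149, 0.2466]
tool_rot: [0.999, 0.052, -0.001, -0.001]
force: [0.3, -0.3, -1.2]
finger_gap: 0.237
gripper_force: 39.3
t: 49.68
tcp_pos: [0.5872, -0.315, 0.2233]
tool_rot: [0.999, 0.052, -0.0, -0.0]
force: [-0.4, 0.2, -0.5]
finger_gap: 0.235
gripper_force: 39.3
```

```bash
python3 -m jog '{"linear":[[0,0,0],[0,0,0],[0,0,10],[0,0,50],[0,0,60],[0,0,60],[-25,45,17],[-25,55,0],[-25,55,0],[-25,55,0],[-27,55,0],[0,0,0]],"turn":[0,0,0,0,0,0,0,0,0,0,0,0]}' 0.45 && python3 -m jog '{"linear":[[0,0,0],[0,0,0]],"turn":[0,0]}' 1
cat >> strap.py <<'E'
def holes(c,im,z=.095):
    hsv=cv2.cvtColor(im,cv2.COLOR_RGB2HSV);m=cv2.inRange(hsv,(0,0,110),(180,40,255))
    m[350:]=0
    cs,h=cv2.findContours(m,cv2.RETR_CCOMP,2)
    for i,q in enumerate(cs):
        a=cv2.contourArea(q)
        if h[0][i][3]>=0 and 60<a<400:
            p=q.reshape(-1,2);b=(p.min(0)+p.max(0))/2;print('hole',a,b,p.max(0)-p.min(0),ray(c,*b,z).round(4))
E
python3 -c "
from strap import *
c,im=look('w13');holes(c,im)"
```

```text
t: 51.18
tcp_pos: [0.4573, -0.0465, 0.4212]
tool_rot: [0.999, 0.054, -0.001, -0.001]
force: [1.2, -0.1, -0.5]
finger_gap: 0.452
gripper_force: 0.0
t: 51.42
tcp_pos: [0.4611, -0.0511, 0.421]
tool_rot: [0.999, 0.051, 0.001, 0.0]
force: [0.2, -0.7, 0.3]
finger_gap: 0.857
gripper_force: 0.0
[ 140    0   74   29 2063] [0.5967 0.0642 0.095 ] [[0.603, 0.089], [0.608, 0.039], [0.591, 0.039], [0.585, 0.09]] [0.05, 0.017]
[ 382    0   73   30 2132] [ 0.6135 -0.1018  0.095 ] [[0.62, -0.076], [0.625, -0.125], [0.607, -0.128], [0.602, -0.078]] [0.049, 0.018]
[ 307  167   74  133 6913] [ 0.4505 -0.069   0.095 ] [[0.393, -0.044], [0.504, -0.048], [0.503, -0.092], [0.391, -0.092]] [0.111, 0.044]
brass [283 145  29  30 673] [ 0.5083 -0.0275  0.11  ]
brass [109 240  26  26 256] [0.4223 0.1026 0.11  ]
brass [530 343  34  10 215] [ 0.3749 -0.2489  0.11  ]
[ 0.46110894 -0.05110603  0.42098001] exp holes [300.80558319 245.63367203] [299.03367328 158.03231343]
hole 120.0 [336.  276.5] [14 11] [ 0.4145 -0.0672  0.095 ]
hole 182.5 [348. 195.] [16 14] [ 0.4836 -0.0689  0.095 ]
```

```bash
python3 -m jog '{"linear":[[5,2,0],[5,2,0],[5,2,0],[5,2,0],[5,2,0],[5,2,0],[5,3,0],[5,3,0],[5,3,0],[2,2,0],[0,0,0],[0,0,0]],"turn":[1,1,1,1,1,1,1,1,1,1,1,1]}' 0.45 && python3 -m jog '{"linear":[[0,0,-15],[0,0,-15],[0,0,-15],[0,0,-15],[0,0,-15],[0,0,-15],[0,0,0],[0,0,0]],"turn":[1,1,1,1,1,1,0,0]}' && python3 -c "
from strap import *
c,im=look('w14');holes(c,im)"
```

```text
t: 52.98
tcp_pos: [0.5079, -0.0282, 0.4202]
tool_rot: [0.839, 0.545, -0.0, -0.0]
force: [0.2, 0.4, 0.7]
finger_gap: 0.45
gripper_force: 0.0
t: 53.98
tcp_pos: [0.5077, -0.0277, 0.3307]
tool_rot: [0.67, 0.742, 0.0, 0.0]
force: [-0.4, -0.1, 0.1]
finger_gap: 0.45
gripper_force: 0.0
[ 488   49   76  102 6282] [0.6023 0.0674 0.095 ] [[0.589, 0.041], [0.583, 0.092], [0.615, 0.092], [0.623, 0.041]] [0.051, 0.032]
[ 120  263  191   37 4937] [ 0.4476 -0.0484  0.095 ] [[0.392, -0.066], [0.393, -0.043], [0.502, -0.032], [0.504, -0.054]] [0.023, 0.109]
brass [ 302  236   40   46 1348] [ 0.5075 -0.0238  0.11  ]
[ 0.50774368 -0.02767861  0.33068604] exp holes [199.30005447 258.96579085] [321.76122259 258.44951956]
hole 170.5 [158. 302.] [16 14] [ 0.4144 -0.0653  0.095 ]
```

```bash
python3 -m jog '{"linear":[[0,0,-25],[0,0,-22],[0,0,-14],[0,0,-4],[0,0,0]],"turn":[0,0,0,0,0]}' && python3 -m jog '{"linear":[[0,0,0],[0,0,0],[0,0,0],[0,0,0]],"turn":[0,0,0,0]}' 0 40 && python3 -m jog '{"linear":[[0,0,15],[0,0,35],[0,0,25],[0,0,0]],"turn":[0,0,0,0]}'
```

```text
t: 54.65
tcp_pos: [0.5074, -0.0271, 0.2658]
tool_rot: [0.669, 0.743, 0.0, 0.0]
force: [-0.2, -0.5, 0.4]
finger_gap: 0.449
gripper_force: 0.0
t: 55.15
tcp_pos: [0.5075, -0.0271, 0.2663]
tool_rot: [0.669, 0.743, 0.0, 0.001]
force: [-1.1, -0.9, 4.9]
finger_gap: 0.232
gripper_force: 39.2
t: 55.65
tcp_pos: [0.5077, -0.0271, 0.3427]
tool_rot: [0.669, 0.743, 0.001, 0.002]
force: [0.2, -0.4, -0.5]
finger_gap: 0.233
gripper_force: 39.2
```

```bash
python3 -m jog '{"linear":[[17,-38,0],[20,-50,0],[20,-50,0],[20,-50,0],[19,-50,0],[0,0,-40],[0,0,-25],[0,0,0],[0,0,0]],"turn":[0,0,0,0,0,0,0,0,0]}' && python3 -m jog '{"linear":[[0,0,-10],[0,0,-10],[0,0,-8],[0,0,0]],"turn":[0,0,0,0]}'
```

```text
t: 56.78
tcp_pos: [0.6034, -0.265, 0.2757]
tool_rot: [0.669, 0.743, 0.0, 0.0]
force: [1.2, -0.5, -0.5]
finger_gap: 0.237
gripper_force: 39.2
t: 57.28
tcp_pos: [0.6029, -0.2646, 0.2464]
tool_rot: [0.669, 0.743, -0.0, -0.001]
force: [0.6, 0.5, -0.7]
finger_gap: 0.24
gripper_force: 39.2
```

```bash
python3 -m jog '{"linear":[[0.5,0,-8],[0.5,0,-8],[0,0,-5],[0,0,0]],"turn":[0,0,0,0]}' && python3 -m jog '{"linear":[[0,0,0],[0,0,0],[0,0,10],[0,0,50],[0,0,60],[-25,25,60],[-30,45,20],[-30,50,0],[-30,50,0],[-28,40,0],[0,0,0],[0,0,0]],"turn":[0,0,0,-1,-1,-1,-1,-1,-1,-1,-1,-1]}' 0.45 && python3 -m jog '{"linear":[[0,0,0],[0,0,0],[0,0,0],[0,0,0],[0,0,0],[0,0,0],[0,0,0],[0,0,0],[0,0,0],[0,0,0],[0,0,0],[0,0,0]],"turn":[-1,-1,-1,-1,-1,-1,-1,-1,-1,-1,-0.5,0]}' 1 && python3 -c "
from strap import *
c,im=look('w15');holes(c,im)"
```

```text
t: 57.78
tcp_pos: [0.6039, -0.2646, 0.2255]
tool_rot: [0.669, 0.743, -0.0, -0.001]
force: [-1.2, 3.0, -1.7]
finger_gap: 0.233
gripper_force: 39.1
t: 59.28
tcp_pos: [0.4633, -0.0569, 0.4217]
tool_rot: [0.903, 0.429, 0.001, 0.001]
force: [-0.5, -0.5, 0.3]
finger_gap: 0.451
gripper_force: 0.0
t: 60.78
tcp_pos: [0.4637, -0.0577, 0.4212]
tool_rot: [1.0, -0.013, 0.001, 0.0]
force: [-0.9, 0.4, 0.1]
finger_gap: 1.003
gripper_force: 0.0
[ 104    0   79   60 3782] [0.6052 0.0641 0.095 ] [[0.62, 0.089], [0.624, 0.039], [0.59, 0.038], [0.585, 0.091]] [0.051, 0.034]
[ 345    0   73   27 1621] [ 0.61   -0.1019  0.095 ] [[0.619, -0.077], [0.617, -0.126], [0.601, -0.127], [0.603, -0.077]] [0.049, 0.016]
[ 309  170   57  130 6854] [ 0.4517 -0.069   0.095 ] [[0.395, -0.044], [0.504, -0.048], [0.503, -0.091], [0.394, -0.092]] [0.109, 0.043]
brass [558  12  43  33 926] [ 0.5933 -0.2324  0.11  ]
brass [617  38  23  26 390] [ 0.578 -0.268  0.11 ]
brass [117 266  26  25 233] [0.4232 0.0983 0.11  ]
brass [546 317  34  13 223] [ 0.3756 -0.2524  0.11  ]
[ 0.46374839 -0.05767006  0.42124409] exp holes [296.60885627 251.23869702] [282.83003098 165.30497232]
hole 118.0 [336.  277.5] [14 11] [ 0.4144 -0.0675  0.095 ]
hole 184.5 [337.  195.5] [16 15] [ 0.4835 -0.0695  0.095 ]
```

```bash
python3 -m jog '{"linear":[[-7,-6,-40],[-7.5,-6.5,-50],[0,0,-40],[0,0,-20],[0,0,-8],[0,0,0],[0,0,0]],"turn":[0,0,0,0,0,0,0]}' 0.7 && python3 -m jog '{"linear":[[0,0,-2],[0,0,-2],[0,0,0],[0,0,0]],"turn":[0,0,0,0]}'
```

```text
t: 61.7
tcp_pos: [0.4497, -0.0702, 0.2633]
tool_rot: [1.0, -0.013, 0.001, 0.0]
force: [-0.3, 0.1, 0.3]
finger_gap: 0.702
gripper_force: 0.0
t: 62.2
tcp_pos: [0.4493, -0.0701, 0.2584]
tool_rot: [1.0, -0.013, 0.0, 0.0]
force: [0.1, 0.5, -1.0]
finger_gap: 0.699
gripper_force: 0.0
```

```bash
python3 -m jog '{"linear":[[0,0,0],[0,0,0],[0,0,0],[0,0,0],[0,0,0]],"turn":[0,0,0,0,0]}' 0 40 && python3 -m jog '{"linear":[[0,0,8],[0,0,10],[8,12,0],[8,13,0],[8,13,0],[0,0,0],[0,0,0]],"turn":[0,0,1,0.5,0,0,0]}' && python3 -c "
from h import *
im=snapshot('wrist');save(im,'w16');T=sense();print(T['tcp_pos'],T['tool_rot'])
def h(im,r):
    g=im[r[0]:r[1],r[2]:r[3]].astype(int);m=((g.max(2)-g.min(2))>25)|(g.max(2)<120)
    ys,xs=np.nonzero(m);return xs.min()+r[2],xs.max()+r[2],ys.min()+r[0],ys.max()+r[0],m.sum()
w=np.load('w10.npz')['im']
for r in [(208,252,295,350),(375,410,300,345)]: print(h(w,r),h(im,r))
"
```

```text
t: 62.82
tcp_pos: [0.4493, -0.0699, 0.2587]
tool_rot: [1.0, -0.014, 0.0, -0.0]
force: [-0.0, 0.8, 6.1]
finger_gap: 0.504
gripper_force: 42.7
t: 63.7
tcp_pos: [0.4731, -0.0319, 0.2762]
tool_rot: [0.999, 0.052, -0.0, -0.0]
force: [-0.8, 0.2, -2.0]
finger_gap: 0.5
gripper_force: 41.0
[ 0.47305346 -0.03207736  0.27620117] [ 9.98652229e-01  5.18997664e-02 -3.70072256e-04 -5.72780343e-05]
(np.int64(307), np.int64(337), np.int64(216), np.int64(242), np.int64(633)) (np.int64(307), np.int64(338), np.int64(219), np.int64(244), np.int64(632))
(np.int64(310), np.int64(334), np.int64(382), np.int64(395), np.int64(250)) (np.int64(310), np.int64(334), np.int64(384), np.int64(396), np.int64(233))
```

```bash
python3 -m jog '{"linear":[[0.8,0.1,-6],[0,0,-6],[0,0,-4],[0,0,-1.5],[0,0,0],[0,0,0]],"turn":[0,0,0,0,0,0]}' && python3 -c "
from h import *
im=snapshot('wrist');save(im,'w17');T=sense();print(T['tcp_pos'],T['tool_rot'])
w=np.load('w10.npz')['im']
def prof(im,u,v0,v1): return im[v0:v1,u-2:u+3].mean(1).round().astype(int).tolist()
for n,i in (('ref',w),('now',im)): print(n,prof(i,322,212,252),'\n',prof(i,322,378,410))
def row(im,v,u0,u1): return im[v,u0:u1].astype(int)[:,0].tolist()
print(row(w,225,303,343));print(row(im,227,303,343))
"
```

```text
t: 64.5
tcp_pos: [0.4741, -0.032, 0.2588]
tool_rot: [0.999, 0.052, 0.0, 0.0]
force: [-0.8, 0.5, -1.8]
finger_gap: 0.501
gripper_force: 41.0
[ 0.47411234 -0.03197228  0.25883228] [9.98649859e-01 5.19466501e-02 6.06272111e-05 2.11004129e-05]
ref [[218, 221, 216], [203, 207, 202], [180, 183, 178], [174, 178, 173], [172, 161, 148], [159, 113, 87], [153, 101, 70], [151, 99, 69], [152, 102, 71], [151, 102, 72], [151, 100, 71], [154, 102, 71], [155, 103, 71], [157, 105, 72], [160, 106, 73], [159, 105, 72], [159, 104, 71], [157, 104, 72], [157, 105, 72], [156, 103, 72], [158, 105, 72], [160, 106, 73], [164, 108, 74], [166, 109, 75], [134, 91, 66], [107, 76, 58], [104, 75, 59], [101, 73, 58], [102, 74, 57], [102, 73, 57], [109, 84, 68], [151, 151, 146], [159, 162, 158], [158, 162, 157], [159, 163, 158], [160, 163, 158], [203, 207, 201], [209, 213, 207], [209, 212, 207], [208, 212, 206]] 
 [[212, 217, 211], [213, 216, 212], [213, 216, 212], [190, 194, 188], [101, 93, 87], [71, 56, 48], [72, 55, 47], [70, 54, 45], [71, 55, 47], [70, 54, 47], [70, 55, 46], [70, 53, 46], [70, 53, 45], [70, 53, 45
[... 1157 characters left out ...]
3, 45], [69, 52, 44], [70, 53, 46], [69, 53, 45], [69, 51, 43], [77, 56, 47], [128, 122, 114], [150, 152, 148], [154, 157, 153], [155, 158, 154], [156, 158, 155], [155, 159, 154], [155, 158, 154], [156, 158, 154], [154, 157, 152], [153, 155, 152], [164, 167, 163], [199, 204, 199], [205, 208, 203]]
[207, 188, 178, 180, 166, 125, 144, 156, 156, 158, 156, 157, 159, 159, 157, 155, 154, 158, 156, 158, 158, 157, 155, 155, 156, 156, 158, 157, 157, 158, 157, 158, 158, 157, 173, 179, 180, 181, 192, 214]
[208, 198, 179, 180, 178, 160, 160, 155, 156, 159, 157, 160, 157, 161, 158, 157, 158, 158, 157, 158, 157, 158, 159, 157, 156, 158, 159, 160, 158, 158, 157, 157, 161, 153, 147, 181, 181, 181, 192, 214]
```

```bash
python3 -m jog '{"linear":[[0,0,-0.6],[0,0,0],[0,0,0]],"turn":[0,0,0]}' && python3 -m jog '{"linear":[[0,0,0],[0,0,0],[0,0,0],[0,0,10],[0,0,40],[0,0,55],[0,-20,57],[0,0,0],[0,0,0]],"turn":[0,0,0,0,0,0,0,0,0]}' 0.7 && python3 -c "
from strap import *
c,im=look('w18');holes(c,im)"
```

```text
t: 64.92
tcp_pos: [0.4741, -0.032, 0.2587]
tool_rot: [0.999, 0.052, 0.0, 0.0]
force: [-1.9, 0.7, 5.0]
finger_gap: 0.501
gripper_force: 43.3
t: 66.05
tcp_pos: [0.4734, -0.0518, 0.4203]
tool_rot: [0.999, 0.052, -0.0, -0.0]
force: [0.3, -0.4, 0.4]
finger_gap: 0.702
gripper_force: 0.0
[ 138    0   75   47 3317] [0.6023 0.0648 0.095 ] [[0.614, 0.09], [0.619, 0.04], [0.59, 0.039], [0.585, 0.091]] [0.05, 0.029]
[ 379    0   75   48 3403] [ 0.6192 -0.1013  0.095 ] [[0.631, -0.074], [0.636, -0.124], [0.607, -0.13], [0.602, -0.078]] [0.051, 0.029]
[ 268  148   58  136 7293] [ 0.4748 -0.0304  0.095 ] [[0.525, -0.005], [0.529, -0.047], [0.42, -0.059], [0.415, -0.012]] [0.043, 0.11]
brass [579  65  41  29 820] [ 0.5947 -0.2303  0.11  ]
brass [110 250  26  26 244] [0.4257 0.1024 0.11  ]
[ 0.47341238 -0.05175653  0.42026739] exp holes [299.20084575 259.20702384] [297.40654616 173.314373  ]
hole 105.0 [298.5 258.5] [13 11] [ 0.439  -0.0351  0.095 ]
hole 199.0 [297.5 173. ] [17 16] [ 0.5082 -0.0284  0.095 ]
```

```bash
python3 -m jog '{"linear":[[20,-40,0],[25,-55,0],[25,-55,0],[25,-55,0],[19,-58,-20],[0,0,-50],[0,0,-60],[0,0,-45],[0,0,-15],[0,0,-7],[0,0,0],[0,0,0]],"turn":[0,0,0,0,0,0,0,0,0,0,0,0]}' 0.45 && python3 -m jog '{"linear":[[0,0,0],[0,0,0],[0,0,0],[0,0,0]],"turn":[0,0,0,0]}' 0 40
```

```text
t: 67.6
tcp_pos: [0.5882, -0.3138, 0.2258]
tool_rot: [0.999, 0.052, 0.001, 0.001]
force: [0.8, -0.9, 0.8]
finger_gap: 0.452
gripper_force: 0.0
t: 68.1
tcp_pos: [0.588, -0.3137, 0.2256]
tool_rot: [0.999, 0.052, 0.001, 0.001]
force: [-0.5, 0.6, 5.9]
finger_gap: 0.229
gripper_force: 39.1
```

```bash
python3 -m jog '{"linear":[[0,0,20],[0,0,45],[0,0,52],[-25,40,0],[-30,55,0],[-30,55,0],[-30,58,0],[-24,50,0],[-10,20,0],[0,0,0],[0,0,-15],[0,0,0]],"turn":[0,0,0,0,0,0,0,0,0,0,0,0]}' && python3 -m jog '{"linear":[[0,0,-8],[0,0,-4],[0,0,0],[0,0,0]],"turn":[0,0,0,0]}'
```

```text
t: 69.6
tcp_pos: [0.4413, -0.0397, 0.3255]
tool_rot: [0.999, 0.051, 0.0, 0.0]
force: [-0.2, -0.2, -0.9]
finger_gap: 0.235
gripper_force: 39.6
t: 70.1
tcp_pos: [0.4401, -0.0382, 0.3138]
tool_rot: [0.999, 0.052, 0.0, 0.0]
force: [0.8, -0.2, -0.2]
finger_gap: 0.23
gripper_force: 39.6
```

```bash
python3 -m jog '{"linear":[[-0.9,2.4,0],[0,0,0],[0,0,0]],"turn":[0,0,0]}' && python3 -m jog '{"linear":[[0,0,-4],[0,0,-4],[0,0,-4],[0,0,0]],"turn":[0,0,0,0]}' && python3 -m jog '{"linear":[[0,0,-3],[0,0,-3],[0,0,-3],[0,0,0]],"turn":[0,0,0,0]}'
```

```text
t: 70.47
tcp_pos: [0.4391, -0.0357, 0.3139]
tool_rot: [0.999, 0.052, 0.0, 0.0]
force: [-0.4, -0.2, 0.5]
finger_gap: 0.235
gripper_force: 39.6
t: 70.97
tcp_pos: [0.439, -0.0357, 0.3013]
tool_rot: [0.999, 0.052, -0.001, -0.0]
force: [0.6, 0.2, -0.7]
finger_gap: 0.234
gripper_force: 39.6
t: 71.47
tcp_pos: [0.439, -0.0357, 0.2925]
tool_rot: [0.999, 0.052, -0.0, -0.0]
force: [-0.2, 0.1, -0.5]
finger_gap: 0.229
gripper_force: 39.6
```

```bash
python3 -m jog '{"linear":[[0,0,-5],[0,0,-5],[0,0,-4],[0,0,-2],[0,0,0]],"turn":[0,0,0,0,0]}' && python3 -m jog '{"linear":[[0,0,0],[0,0,0],[0,0,0],[0,0,10],[0,0,40],[0,0,50],[0,0,45],[0,0,0],[0,0,0]],"turn":[0,0,0,0,0,0,0,0,0]}' 0.45 && python3 -c "
from strap import *
c,im=look('w19');holes(c,im)"
```

```text
t: 72.1
tcp_pos: [0.4391, -0.0358, 0.2766]
tool_rot: [0.999, 0.052, -0.0, -0.0]
force: [0.8, -0.6, -0.4]
finger_gap: 0.232
gripper_force: 39.6
t: 73.22
tcp_pos: [0.4385, -0.0355, 0.4218]
tool_rot: [0.999, 0.052, -0.0, -0.0]
force: [0.0, -0.7, -0.6]
finger_gap: 0.456
gripper_force: 0.0
[ 293  101   61  144 7258] [ 0.4756 -0.0317  0.095 ] [[0.525, -0.004], [0.53, -0.048], [0.421, -0.062], [0.416, -0.013]] [0.044, 0.11]
brass [610  19  30  32 615] [ 0.5879 -0.2241  0.11  ]
brass [376  31  97   6 287] [ 0.5754 -0.088   0.11  ]
brass [309 209  28  32 665] [ 0.4379 -0.0353  0.11  ]
brass [124 220  26  27 265] [0.416  0.1072 0.11  ]
brass [448 309  24  19 247] [ 0.3702 -0.1551  0.11  ]
brass [549 325  35  10 233] [ 0.3694 -0.2451  0.11  ]
[ 0.43849198 -0.03554037  0.42178933] exp holes [323.14813692 219.60828875] [322.99223471 128.62950046]
hole 107.0 [ 23. 318.] [24  8] [0.3247 0.2132 0.095 ]
hole 219.5 [322.5 129.5] [17 17] [ 0.5073 -0.028   0.095 ]
```

```bash
python3 -m jog '{"linear":[[30,-40,0],[40,-55,0],[40,-55,0],[36,-50,0],[20,-30,-10],[0,0,-55],[0,0,-60],[0,0,-45],[0,0,-20],[0,0,-6],[0,0,0],[0,0,0]],"turn":[0,0,0,0,0,0,0,0,0,0,0,0]}' 0.45 && python3 -m jog '{"linear":[[0,0,0],[0,0,0]],"turn":[0,0]}'
```

```text
t: 74.78
tcp_pos: [0.5976, -0.2579, 0.2336]
tool_rot: [0.999, 0.053, -0.001, 0.002]
force: [-15.5, 2.6, 43.8]
finger_gap: 0.451
gripper_force: 20.9
t: 75.03
tcp_pos: [0.5976, -0.2579, 0.2336]
tool_rot: [0.999, 0.053, -0.001, 0.002]
force: [-15.7, 3.1, 42.2]
finger_gap: 0.453
gripper_force: 20.8
```

```bash
python3 -m jog '{"linear":[[0,0,10],[0,0,30],[0,0,40],[0,0,40],[0,0,10],[-15,-30,0],[0,0,0],[0,0,0]],"turn":[0,0,0,0,0,0,0,0]}' && python3 -c "
from scr import *
c,im,T=heads('w20');print(T,sense()['force'],proj(c,(.604,-.265,.065)))"
```

```text
t: 76.03
tcp_pos: [0.5833, -0.2865, 0.354]
tool_rot: [0.999, 0.052, -0.001, -0.001]
force: [-1.0, -0.5, 0.4]
finger_gap: 0.449
gripper_force: 0.0
[279 181  32  34 800] [294.5 197.9] [ 0.6049 -0.2637  0.065 ]
[ 11 211 139   7 546] [ 86.4 214.3] [ 0.5784 -0.1205  0.065 ]
[ 0.58331501 -0.28646575  0.35404651] [-0.56545391  0.24415322  0.14308107] [296.30503443 199.3652585 ]
```

```bash
python3 -m jog '{"linear":[[11,11,-20],[10,10.5,-30],[0,0,-10],[0,0,0],[0,0,0]],"turn":[0,0,0,0,0]}' 0.45
```

```text
t: 76.7
tcp_pos: [0.6049, -0.2657, 0.2965]
tool_rot: [0.999, 0.052, 0.001, 0.0]
force: [0.1, 0.0, -0.4]
finger_gap: 0.453
gripper_force: 0.0
```

```bash
python3 -m jog '{"linear":[[0,0,-30],[0,0,-30],[0,0,-11],[0,0,-2.5],[0,0,0],[0,0,0]],"turn":[0,0,0,0,0,0]}' && python3 -m jog '{"linear":[[0,0,0],[0,0,0],[0,0,0],[0,0,0]],"turn":[0,0,0,0]}' 0 20 && python3 -m jog '{"linear":[[0,0,0],[0,0,0],[0,0,0]],"turn":[0,0,0]}' 0.45 && python3 -m jog '{"linear":[[0,0,0],[0,0,0],[0,0,0],[0,0,0],[0,0,0],[0,0,0],[0,0,0],[0,0,0],[0,0,0],[0,0,0]],"turn":[1,1,1,1,1,1,1,1,1,1]}' && python3 -m jog '{"linear":[[0,0,0],[0,0,0],[0,0,0],[0,0,0],[0,0,0],[0,0,0],[0,0,0],[0,0,0],[0,0,0],[0,0,0]],"turn":[1,1,1,1,1,1,1,1,0,0]}' && python3 -m jog '{"linear":[[0,0,0],[0,0,0],[0,0,0],[0,0,0]],"turn":[0,0,0,0]}' 0 40
```

```text
t: 77.45
tcp_pos: [0.605, -0.2656, 0.2236]
tool_rot: [0.999, 0.052, 0.001, 0.001]
force: [0.4, -0.4, -0.1]
finger_gap: 0.451
gripper_force: 0.0
t: 77.95
tcp_pos: [0.6048, -0.2648, 0.2233]
tool_rot: [0.999, 0.052, 0.0, -0.0]
force: [0.2, 3.5, 5.8]
finger_gap: 0.244
gripper_force: 20.8
t: 78.32
tcp_pos: [0.6046, -0.2656, 0.222]
tool_rot: [0.999, 0.052, -0.0, 0.0]
force: [-0.0, 0.6, 0.8]
finger_gap: 0.452
gripper_force: 0.0
t: 79.58
tcp_pos: [0.6046, -0.2655, 0.2221]
tool_rot: [0.883, 0.47, -0.0, -0.0]
force: [-0.7, 0.5, -0.3]
finger_gap: 0.447
gripper_force: 0.0
t: 80.82
tcp_pos: [0.6046, -0.2654, 0.2222]
tool_rot: [0.67, 0.742, -0.0, -0.0]
force: [-0.1, 0.3, 0.5]
finger_gap: 0.449
gripper_force: 0.0
t: 81.32
tcp_pos: [0.6046, -0.2653, 0.2224]
tool_rot: [0.669, 0.743, -0.0, -0.0]
force: [-0.6, 0.3, 1.7]
finger_gap: 0.237
gripper_force: 39.1
```

```bash
python3 -m jog '{"linear":[[0,0,20],[0,0,45],[0,0,53],[-16,37,0],[-20,50,0],[-20,50,0],[-20,50,0],[-15,35,0],[-5.5,15,0],[0,0,0],[0,0,0]],"turn":[0,0,0,0,0,0,0,0,0,0,0]}' && python3 -c "
from strap import *
c,im=look('w21');holes(c,im)"
```

```text
t: 82.7
tcp_pos: [0.5093, -0.0296, 0.3407]
tool_rot: [0.67, 0.743, 0.0, 0.001]
force: [-0.0, -0.5, -0.9]
finger_gap: 0.24
gripper_force: 39.2
[ 478   48   72   98 5840] [0.6026 0.0672 0.095 ] [[0.589, 0.041], [0.584, 0.092], [0.616, 0.092], [0.623, 0.04]] [0.051, 0.032]
[  163   210   190    74 11432] [ 0.4716 -0.0304  0.095 ] [[0.416, -0.014], [0.525, -0.003], [0.53, -0.048], [0.415, -0.06]] [0.109, 0.046]
brass [430   8  14 160 821] [0.5567 0.0646 0.11  ]
brass [279  40   7  72 257] [0.4806 0.0628 0.11  ]
brass [ 170  233   47   46 1434] [ 0.4381 -0.0346  0.11  ]
brass [439 247  11  61 370] [ 0.58   -0.0338  0.11  ]
brass [415 267  13  82 573] [ 0.5705 -0.0533  0.11  ]
brass [ 295  269   55   79 3115] [ 0.5134 -0.0618  0.11  ]
[ 0.5092508  -0.02955318  0.3407156 ] exp holes [201.23888828 249.60007733] [318.9245055  249.18802327]
hole 263.0 [318.5 246.5] [21 17] [ 0.5076 -0.0267  0.095 ]
```

```bash
python3 -m jog '{"linear":[[-1.2,1.2,-14],[0,0,-13],[0,0,-4],[0,0,0],[0,0,0]],"turn":[0,0,0,0,0]}' && python3 -m jog '{"linear":[[0,0,-4],[0,0,-4],[0,0,-3],[0,0,-3],[0,0,0]],"turn":[0,0,0,0,0]}'
```

```text
t: 83.38
tcp_pos: [0.5071, -0.0272, 0.3094]
tool_rot: [0.669, 0.743, 0.0, 0.0]
force: [0.2, -0.0, 0.2]
finger_gap: 0.235
gripper_force: 39.2
t: 84.0
tcp_pos: [0.5068, -0.0271, 0.295]
tool_rot: [0.669, 0.743, -0.0, -0.0]
force: [0.0, 0.5, -0.6]
finger_gap: 0.238
gripper_force: 39.2
```

```bash
python3 -m jog '{"linear":[[0.7,-0.7,0],[0,0,-5],[0,0,-6],[0,0,-6],[0,0,-4],[0,0,-0.7],[0,0,0]],"turn":[0,0,0,0,0,0,0]}' && python3 -m jog '{"linear":[[0,0,0],[0,0,0],[0,0,0],[0,0,10],[0,0,40],[0,0,50],[0,-30,45],[0,0,0],[0,0,0]],"turn":[0,0,0,0,0,0,0,0,0]}' 0.45 && python3 -c "
from strap import *
c,im=look('w22');print(proj(c,(.508,-.0283,.115)),proj(c,(.4384,-.0357,.115)))
r=sense();print(r['t'])"
```

```text
t: 84.88
tcp_pos: [0.5075, -0.0279, 0.2734]
tool_rot: [0.669, 0.743, -0.0, -0.0]
force: [-0.5, -0.8, -1.9]
finger_gap: 0.238
gripper_force: 39.1
t: 86.0
tcp_pos: [0.507, -0.0576, 0.4185]
tool_rot: [0.67, 0.743, -0.0, -0.0]
force: [-1.8, 0.6, -0.2]
finger_gap: 0.451
gripper_force: 0.0
[ 449   28   55   76 3526] [0.6037 0.0666 0.095 ] [[0.589, 0.04], [0.584, 0.091], [0.617, 0.091], [0.624, 0.041]] [0.051, 0.033]
[ 207  154  147   59 6630] [ 0.4716 -0.031   0.095 ] [[0.415, -0.015], [0.525, -0.003], [0.53, -0.048], [0.416, -0.06]] [0.11, 0.045]
[ 431  250   46   50 1803] [ 0.6195 -0.0917  0.095 ] [[0.605, -0.115], [0.6, -0.069], [0.634, -0.069], [0.64, -0.115]] [0.046, 0.033]
brass [313 171  29  29 660] [ 0.5073 -0.0267  0.11  ]
brass [216 173  30  30 706] [ 0.4371 -0.0355  0.11  ]
[ 0.50697526 -0.05760586  0.41853419] exp holes [236.65139692 184.64468378] [327.40459052 184.40216896]
[327.72805649 188.46294719] [230.62905004 188.72033296]
86.05
```

```bash
python3 -m jog '{"linear":[[-10,-40,10],[0,0,0],[0,0,0],[0,0,0]],"turn":[0,0,0,0]}' && python3 -c "
from strap import *
print(sign_off())"
```

```text
t: 86.55
tcp_pos: [0.4975, -0.0969, 0.4277]
tool_rot: [0.669, 0.743, -0.0, -0.001]
force: [-0.5, 0.1, 0.2]
finger_gap: 0.45
gripper_force: 0.0
the job is handed in; nothing more can be done
None
```

I handed the job in at 86.6 s; no verdict came back, but my last camera check showed both packers cased, the lid shut, the strap re-laid after it was knocked aside, and both screws seated. I viewed 16 pictures (limit 14), and one fingertip briefly pressed a screw head with about 44 N.

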